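# Chock the little barrel on the fountain's sloping slab

## Robot

A 6-joint arm with a two-finger parallel gripper is mounted at the origin on the work surface. World frame = base frame: x ahead of the robot, y to its left, z up, the work surface at z = 0. Lengths are in m, angles in rad, forces in N, time in s.
With the tool pointing down it reaches from about 0.25 to 0.8 m from the base axis. Payload 3.9 kg.
Tool frame: the origin (TCP) lies midway between the tips of the shut fingers; the grasp point (between the pads) lies tcp_to_grasp behind it (tcp_to_grasp is the distance from the TCP to the grasp point, in m); z points along the fingers, y is the direction in which the jaws open and shut (so a half turn about z gives the same grasp; the last joint's range is limited). The gripper opens to 85 mm and grips with 20 to 120 N. Pads are 22 mm wide; open, the fingers measure 114 mm over their backs; the gripper's body (76 mm by 85 mm) begins 54 mm behind the grasp point. The pads swing forward as they close: fully open they stand 13 mm farther back than shut.
Start: joints at [-1.321, 0.26, -0.138, 1.173, 0, 1.571], TCP at [0.13, -0.509, 0.231] pointing down, gripper open.
Joint ranges: [-2.78, 2.78], [-0.83, 1.72], [-1.28, 1.37], [-1.9, 2.12], [-1.57, 1.48], [-3.14, 3.14]. Speed limits (rad/s): [2.57, 2.57, 3.14, 3.14, 3.14, 3.14].

## Interface

Orientations are given as a unit quaternion [x, y, z, w].
In Python, from rig import get_state, snapshot, camera_info, job_done, find_in, spot_point, tcp_to_grasp gives the robot as it stands.
- The arm moves only by the tool step_arm, never from a script. Its argument "motion" is a list of rows, each a list of 5 numbers: the shift along the tool's x, y, z in m, then the turn about the tool's z in rad, then the opening, from 0 (shut) to 1 (fully open). A call has exactly 5 rows; each row shifts and turns the commanded pose from where the row before left it, along the tool's axes as they then stand; what a row does not reach is not made up. A row lasts 1/10 s, in which the tool goes at most 50 mm and 8.59 degrees, less where a joint would pass 70% of its speed; a pose out of reach is approached as far as the arm can. A call with a gripper value outside its range is refused whole. The fingers move at their own pace and stop on an object; "force" is the grip in N (left out, the last holds). Time passes only in rows, so rows that do not move let the fingers close, or fill a call up. It gives the time, the measured TCP pose, the force and the opening at its end, in the units of the state.
- get_state(): the state, without advancing time (a new reading comes with each control period).
- snapshot(name): name is "scene" or "top" or "wrist"; returns the picture (480x640x3 uint8, red, green, blue); there is no depth.
- camera_info(name): a dict with "K" (3x3 intrinsics, pixels), "dist_coeffs" ([k1, k2, p1, p2, k3] as OpenCV has them; the pictures are not rectified), "T" (4x4, takes a point from camera to world coordinates). Camera axes: x right, y down, z forward; pixel columns grow to the right and rows downward; lengths in m; the calibration is good to about 2 mm. A picture is of the moment at which its call begins: read the wrist's pose just before it. camera_info takes no time and is no camera call; for the wrist camera it gives the pose at the moment of the call.
- job_done(): hands the job in, once; it reports no verdict.
Trained networks look in the newest picture that a camera, given by its name, has taken for a name from the list of things; names that differ only in an ending like _2 or _b are one class to them, and where a whole thing is asked for, a point or a joint stands for the part that bears it (a point fixed in the world has none). Each returns a list of dicts, best first, with "score" (0 to 1); they miss things now and then, are a little off and sometimes report something else, mostly with a low value. They report only what shows in the picture. A call takes as long as a camera call. They do not tell look-alikes from the thing itself.
- find_in(query, camera): "extent" ([left, top, right, bottom] as shares, 0 to 1, of the picture: columns of its width, rows of its height, round what is visible of it).
- spot_point(query, camera): "xy" ([column, row] as shares, 0 to 1, of the picture: columns of its width, rows of its height: a listed point, or the origin of a listed thing).
The state is a dict: "time_s": time; "qpos": joint angles; "qvel": joint speeds; "joint_torque": joint torques, N m; "tcp_pos": TCP position; "tcp_rot": TCP orientation; "contact_force": force on the tool from outside, world axes, zero at the start; "wrist_torque": the same for the moment, N m; "finger_gap": finger opening in m.
Only numpy, scipy, OpenCV 4.12 (cv2) and the standard library are available. Lean on these libraries where they do the work, as an engineer would, in place of code of your own. Each camera call takes 0.05 s, during which the arm holds its last target.

## Task

Dress the tabletop fountain: set the slate wedge flat on its sloping slab, thin edge uphill, then take the little barrel out of the cardboard tray and lay it on its side across the slope, just uphill of the wedge. Keep hold of the barrel until it rests against the wedge, then let go gently so that it stays put, lying near the middle of the slab. Leave the other things on the counter where they are.

Things in the scene. Friction and masses are not known exactly. Their poses are not given: they have to be found in the camera images.
- fountain: Tabletop fountain, dry, fixed: a black plastic basin 240 x 400 mm, 50 mm high, with dark slate rockwork. Origin: centre of the basin's underside; its x is across the basin, its y along it, z up. At the +y end stands a slate tower (from y = 95 mm on, 150 mm high, with a small pine and jar up to about 310 mm); at the -y end (y below -105 mm) is the open pool; the sloping slab lies between.
- slab: The fountain's fixed slab of dark slate, flat on top, 150 mm across (x) by 200 mm along the slope (y), 16 mm thick, tilted 10 degrees. Origin: centre of its top face, about 88 mm above the counter. Its y axis points uphill (to the tower), x lies level across the slope, z is square to the face. A barrel let go on it unchocked rolls down into the pool.
- wedge: Loose slate wedge, about 70 g: 40 mm wide (x, two upright parallel sides, good to grip), 46 mm long (y), rising evenly from a thin edge 2 mm thick at +y to 30 mm at the blunt end at -y. Origin: centre of its flat underside; z up. It lies flat on the counter at the start, turned anyhow. With the barrel resting on slab and wedge, the barrel's centre lies at y = 34 mm, z = 26 mm of the wedge's frame.
- wedge_edge (a point): Middle of the wedge's thin edge, on its underside (23 mm from the wedge's origin).
- barrel: Loose wooden barrel with metal hoops, about 180 g, lying on its side: 64 mm long between its flat ends, ends 44 mm across, 52 mm across the two middle hoops on which it rolls (at 10 mm either side of its middle). Origin: its centre; its x axis is the barrel's long axis (it may have rolled by any angle about it). Its centre is 26 mm above whatever it lies on. It can be pinched from above by its two flat ends.
- tray: Fixed cardboard tray, 150 mm (x) by 100 mm (y), walls 4 mm thick and 30 mm high, floor 4 mm thick. Origin: centre of its underside. The barrel starts in it on its floor, along the tray's x axis, between two low strips (40 mm long, 6 mm high) that stop it rolling.
- jar: Bystander: brown glazed jar, 64 mm across, 75 mm high. Origin under its centre.
- wheel: Bystander: small wooden water wheel lying flat, 64 mm across, 18 mm high. Origin under its centre.
- pump: Bystander: black fountain pump, 50 x 60 x 42 mm with a short nozzle. Origin under its centre.
- flat_slate: Bystander: flat piece of slate, about 75 x 55 x 12 mm, not a wedge. Origin under its centre.
- pebble: Bystander: grey river pebble, 52 x 40 x 24 mm. Origin under its centre.
- brush: Bystander: small brush lying down. Origin under its middle.
- glue: Bystander: white bottle, 44 mm across, 75 mm high. Origin under its centre.
Not all that is in view belongs to the job. What is shaped like the barrel but blue, green or turquoise is not meant.

How it is judged:
On the way, in this order (a step that is already met when the one before it is completed fails the run):
1. the wedge lies flat on the slab, let go and still, before the barrel is put there (z of wedge in the frame of slab between -0.005 and 0.005 m and x of wedge in the frame of slab between -0.04 and 0.04 m and y of wedge in the frame of slab between -0.085 and 0.02 m and angle between the y axis of wedge and the y axis of slab, either way round below 0.3 rad and angle between the z axis of wedge and the z axis of slab, either way round below 0.1 rad and contact force between the fingers and wedge below 0.05 N and linear speed of wedge below 0.02 m/s and contact force between barrel and slab below 0.01 N), for 0.2 s.
2. the barrel lies on the slab up against the wedge while it is still held (y of barrel in the frame of wedge between 0.027 and 0.041 m and z of barrel in the frame of wedge between 0.02 and 0.032 m and x of barrel in the frame of wedge between -0.018 and 0.018 m and contact force between the fingers and barrel above 0.5 N), for 0.1 s.
At the end, for the whole second after the job is handed in: Barrel still, on its side on the slab, across the slope to 14 deg, centre within 35 mm (across) and 40 mm (along) of the slab's centre, resting on the wedge's sloping face within 18 mm of its middle; wedge flat on the slab, thin edge uphill to 17 deg; nothing held (z of wedge in the frame of slab between -0.005 and 0.005 m and x of wedge in the frame of slab between -0.04 and 0.04 m and y of wedge in the frame of slab between -0.085 and 0.02 m and angle between the y axis of wedge and the y axis of slab, either way round below 0.3 rad and angle between the z axis of wedge and the z axis of slab, either way round below 0.1 rad and y of barrel in the frame of wedge between 0.027 and 0.041 m and z of barrel in the frame of wedge between 0.02 and 0.032 m and x of barrel in the frame of wedge between -0.018 and 0.018 m and x of barrel in the frame of slab between -0.035 and 0.035 m and y of barrel in the frame of slab between -0.04 and 0.04 m and z of barrel in the frame of slab between 0.021 and 0.031 m and angle between the x axis of barrel and the x axis of slab, either way round below 0.25 rad and contact force between barrel and slab above 0.2 N and contact force between barrel and wedge above 0.05 N and linear speed of each of barrel, wedge below 0.01 m/s and angular speed of barrel below 0.2 rad/s); the robot touches nothing.
It fails at once if the barrel is dropped, or rolls or falls freely (over 0.4 m/s with no finger on it) (contact force between the fingers and barrel below 0.01 N and linear speed of barrel above 0.4 m/s).
It fails at once if another thing on the counter is moved by more than 30 mm (distance of any of jar, wheel, pump, flat_slate, pebble, brush, glue from where it was at the start of the episode above 0.03 m).
It also fails if it takes over 62 s, if anything falls off the work surface, if the arm or the gripper's body presses on something with over 40 N, if the wrist force passes 120 N, or if a joint passes its speed limit or range.

## Working session

There is one attempt and no reset: what is moved stays moved. The work goes in short steps, Python scripts to look and compute and a tool call to move; the robot and the scene stay as the last step left them, time stands still between calls to the robot, and variables do not carry over. Pictures are saved under pics/ and viewed, and the job is handed in when it is done.

Besides the shell and the picture viewer there is one more tool, called by a JSON object that holds its "api" and its "payload". step_arm: Moves the arm, as the interface text tells. Its arguments: {"type":"object","properties":{"motion":{"type":"array"},"force":{"type":"number"}},"required":["motion"]}

```bash
ls; mkdir -p pics; python3 - <<'E'
from rig import *
import cv2
print(get_state()); print(tcp_to_grasp)
for n in ["scene","top","wrist"]:
    im=snapshot(n); cv2.imwrite(f"pics/{n}0.png",im[:,:,::-1]); ci=camera_info(n); print(n,ci)
E
```

```text
pics
{'time_s': 0.0, 'qpos': array([-1.32099072e+00,  2.60710522e-01, -1.39362873e-01,  1.17268098e+00,
        1.05350804e-06,  1.57077566e+00]), 'qvel': array([ 0.00106098,  0.00150166,  0.00109541, -0.00048558, -0.00214949,
       -0.00112106]), 'joint_torque': array([-2.33142135e-03, -4.05670559e+01,  2.53926963e+01,  1.85750797e-02,
       -2.34471818e-04, -8.26642861e-06]), 'tcp_pos': array([ 0.12962331, -0.50805666,  0.23045333]), 'tcp_rot': array([ 9.92208018e-01,  1.24588488e-01, -1.21432277e-04, -9.71462683e-04]), 'contact_force': array([ 0.00136903, -1.32781287,  0.14637264]), 'wrist_torque': array([ 0.05451754,  0.01351239, -0.03889546]), 'finger_gap': 0.08542929031695068}
0.0187
scene {'K': array([[524.49972239,   0.        , 319.52532592],
       [  0.        , 524.49972239, 231.97127887],
       [  0.        ,   0.        ,   1.        ]]), 'dist_coeffs': array([0.01488654, 0.        , 0.        , 0.        , 0.        ]), 'T': array([[-0.08729926,  0.59714129, -0.79737138,  1.25343876],
       [ 0.99613729,  0.05992166, -0.06418635, -0.08940372],
       [ 0.0094515 , 
[... 414 characters left out ...]
131638],
       [-0.99964261,  0.01962598, -0.01815133, -0.12868434],
       [ 0.015088  , -0.14630214, -0.98912488,  0.96744836],
       [ 0.        ,  0.        ,  0.        ,  1.        ]])}
wrist {'K': array([[400.68190792,   0.        , 315.49781795],
       [  0.        , 400.68190792, 241.62559095],
       [  0.        ,   0.        ,   1.        ]]), 'dist_coeffs': array([-0.06126696,  0.        ,  0.        ,  0.        ,  0.        ]), 'T': array([[ 0.24705104, -0.91996944, -0.30433866,  0.20671667],
       [-0.96900088, -0.23511857, -0.07587197, -0.48737218],
       [-0.00175577,  0.31364868, -0.94953748,  0.37287584],
       [ 0.        ,  0.        ,  0.        ,  1.        ]])}
```

View pics/top0.png

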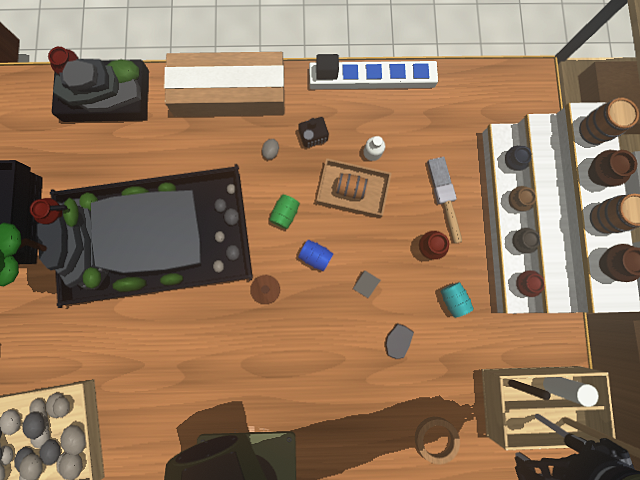

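View pics/scene0.png

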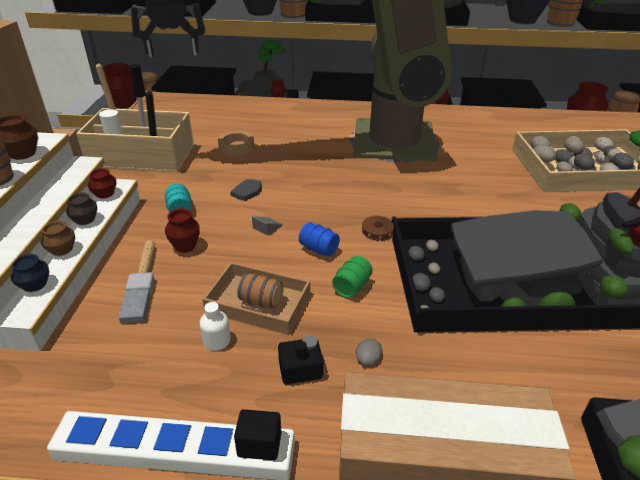

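View pics/wrist0.png

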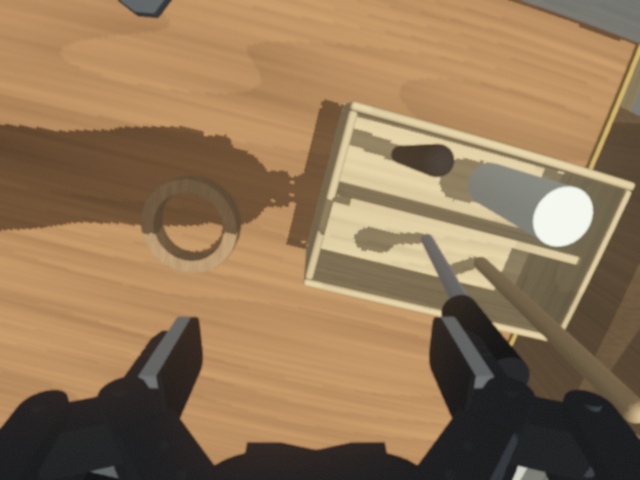

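```bash
python3 - <<'E'
from rig import *
for n in ["scene","top"]:
  for q in ["fountain","slab","wedge","wedge_edge","barrel","tray"]:
    for f in (spot_point,find_in):
        r=f(q,n)
        for d in r[:4]:
            k='xy' if 'xy' in d else 'extent'
            print(n,q,k,[round(v*(640 if i%2==0 else 480)) for i,v in enumerate(d[k])],round(d['score'],2))
print(get_state()['time_s'])
E
```

```text
scene fountain xy [516, 278] 0.67
scene fountain extent [394, 131, 640, 334] 0.87
scene fountain extent [252, 216, 282, 235] 0.37
scene slab xy [261, 288] 0.58
scene slab extent [451, 211, 603, 289] 0.86
scene wedge xy [267, 226] 0.94
scene wedge xy [369, 356] 0.15
scene wedge extent [251, 215, 282, 235] 0.73
scene wedge_edge xy [277, 219] 0.87
scene wedge_edge extent [254, 216, 283, 239] 0.79
scene wedge_edge extent [356, 338, 383, 368] 0.65
scene barrel xy [176, 201] 0.8
scene barrel xy [261, 291] 0.74
scene barrel xy [354, 281] 0.56
scene barrel xy [321, 240] 0.55
scene barrel extent [330, 256, 369, 298] 0.82
scene barrel extent [239, 275, 282, 309] 0.71
scene tray xy [259, 299] 0.88
scene tray xy [217, 343] 0.56
scene tray extent [205, 262, 311, 335] 0.84
top fountain xy [158, 236] 0.86
top fountain extent [0, 168, 255, 305] 0.74
top slab xy [143, 231] 0.91
top slab extent [91, 191, 202, 274] 0.89
top wedge xy [365, 280] 0.78
top wedge extent [355, 270, 379, 300] 0.89
top wedge extent [297, 115, 328, 152] 0.42
top wedge_edge xy [353, 190] 0.5
top wedge_edge xy [375, 148] 0.47
top wedge_edge extent [358, 270, 378, 302] 0.77
top barrel xy [286, 210] 0.95
top barrel xy [354, 181] 0.74
top barrel xy [316, 255] 0.68
top barrel xy [457, 296] 0.64
top barrel extent [441, 280, 477, 321] 0.88
top barrel extent [337, 172, 368, 200] 0.63
top barrel extent [300, 235, 333, 272] 0.63
top barrel extent [273, 194, 297, 229] 0.55
top tray xy [356, 190] 0.84
top tray extent [319, 161, 392, 221] 0.6
1.35
```

```bash
cat > h.py <<'E'
import numpy as np, cv2
from rig import *
C={}
def ray(n,px,ci=None):
    ci=ci or camera_info(n); T=ci['T']
    u=cv2.undistortPoints(np.array([[px]],float),ci['K'],ci['dist_coeffs'])[0,0]
    return T[:3,3],T[:3,:3]@np.array([u[0],u[1],1.])
def onz(n,px,z,ci=None):
    o,d=ray(n,px,ci); return o+d*(z-o[2])/d[2]
def tri(*obs):
    A=np.zeros((3,3));b=np.zeros(3);R=[]
    for n,px in obs:
        o,d=ray(n,px); d=d/np.linalg.norm(d);P=np.eye(3)-np.outer(d,d);A+=P;b+=P@o;R.append((o,P))
    x=np.linalg.solve(A,b); return x,[np.linalg.norm(P@(x-o)) for o,P in R]
def proj(n,p,ci=None):
    ci=ci or camera_info(n);T=np.linalg.inv(ci['T'])
    return cv2.projectPoints(np.array(p,float).reshape(-1,3),cv2.Rodrigues(T[:3,:3])[0],T[:3,3],ci['K'],ci['dist_coeffs'])[0].reshape(-1,2)
E
python3 - <<'E'
from h import *
t=cv2.imread('pics/top0.png');s=cv2.imread('pics/scene0.png')
def crop(im,x,y,w,h,k,n): cv2.imwrite('pics/'+n,cv2.resize(im[y:y+h,x:x+w],None,fx=k,fy=k,interpolation=cv2.INTER_CUBIC))
crop(t,30,155,230,160,3.4,'c_f.png')
crop(t,310,150,100,75,8,'c_b.png')
crop(t,340,255,60,45,13,'c_w.png')
crop(s,390,190,240,150,3.3,'c_fs.png')
crop(s,240,200,50,40,15,'c_ws.png')
E
```

```text
(no output)
```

View pics/c_f.png

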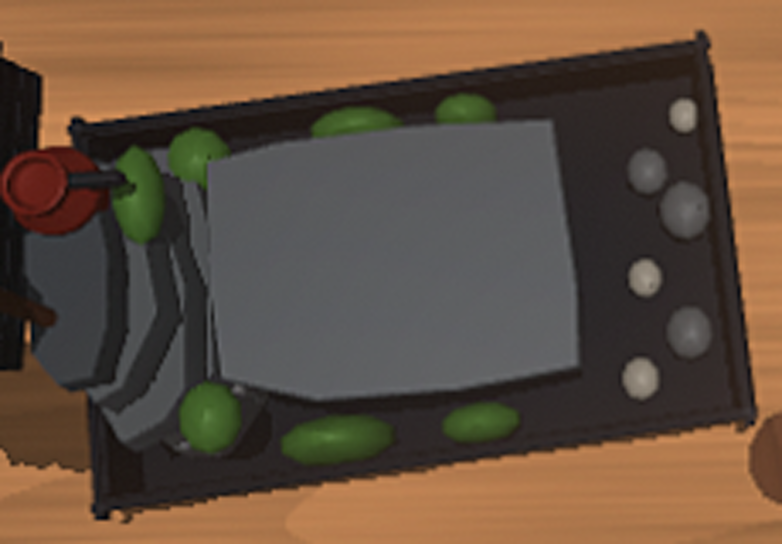

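View pics/c_b.png

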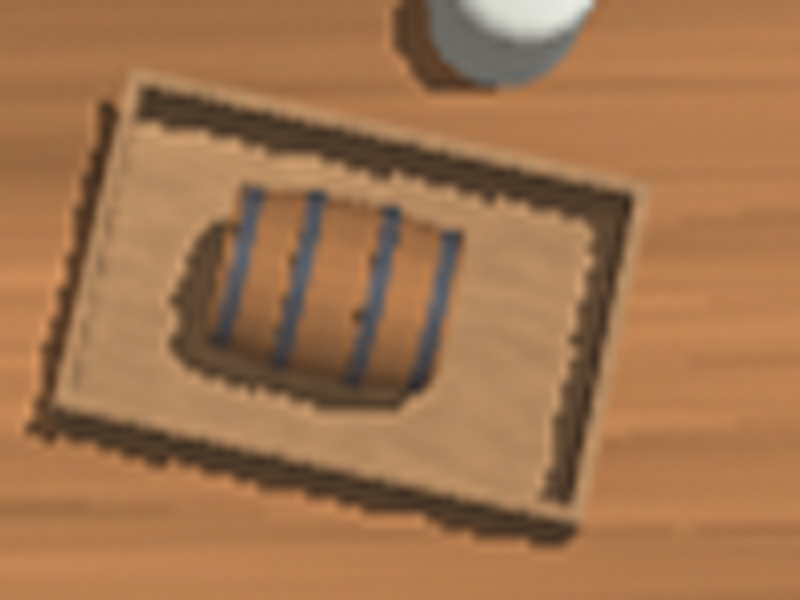

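View pics/c_w.png

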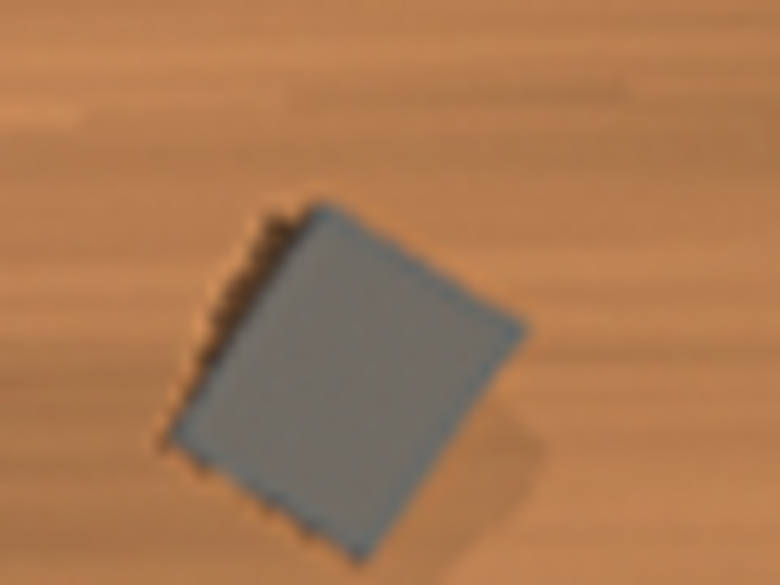

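View pics/c_fs.png

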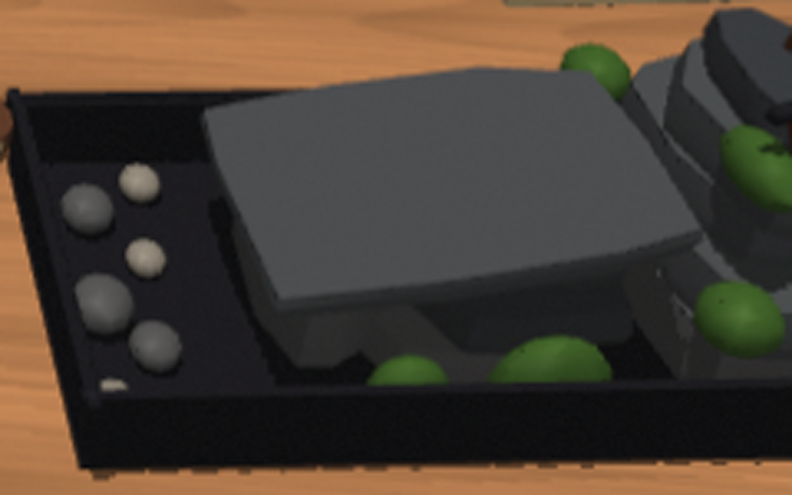

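View pics/c_ws.png

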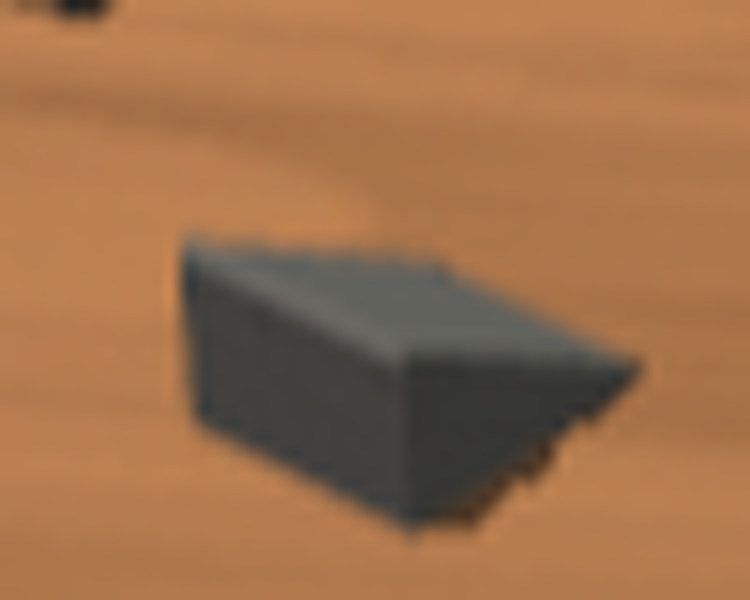

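```bash
python3 - <<'E'
from h import *
from scipy.optimize import least_squares
def fit(P,obs,x0,zz=0):
    # obs: list (cam, idx, px); pose x,y,yaw
    ci={n:camera_info(n) for n in('top','scene')}
    def f(v):
        c,s=np.cos(v[2]),np.sin(v[2]);R=np.array([[c,-s,0],[s,c,0],[0,0,1]])
        W=np.array(P)@R.T+[v[0],v[1],zz]
        return np.concatenate([proj(n,W[i],ci[n])[0]-px for n,i,px in obs])
    r=least_squares(f,x0,x_scale=[.01,.01,.1]); return r.x,r.fun.reshape(-1,2).round(1)
c=lambda x,y,ox,oy,k:(ox+x/k,oy+y/k)
# wedge
P=[(-.02,-.023,.03),(.02,-.023,.03),(.02,.023,.002),(-.02,.023,.002),(-.02,-.023,0),(.02,-.023,0)]
obs=[]
# blunt end faces top-image upper right; y axis points lower left => x axis = y rot -90
T=[(525,325),(320,205),(175,435),(360,560)]
p=np.array([onz('top',c(*q,340,255,13),z) for q,z in zip(T,(.03,.03,.002,.002))])
print(p.round(4))
yd=p[2]+p[3]-p[0]-p[1]; yaw=np.arctan2(yd[1],yd[0])-np.pi/2
xd=np.array([np.cos(yaw),np.sin(yaw)])
order=[0,1,2,3] if (p[1]-p[0])[:2]@xd>0 else [1,0,3,2]
for i,o in enumerate(order): obs.append(('top',i,c(*T[o],340,255,13)))
S=[(188,243),(408,360),(640,368),(430,258),(195,418),(410,528)]
# candidates for scene: project to check order
print('order',order)
so={0:0,1:1,2:2,3:3,4:4,5:5}
best=None
for perm in ([0,1,2,3,4,5],[1,0,3,2,5,4]):
    o2=obs+[('scene',i,c(*S[perm[i]],240,200,15)) for i in range(6)]
    r=fit(P,o2,[*p.mean(0)[:2],yaw]); e=np.abs(r[1]).max()
    if best is None or e<best[0]: best=(e,r)
print('wedge',best)
# tray z=.03 top corners
T=[(135,72),(645,190),(575,520),(50,410)]
pt=np.array([c(*q,310,150,8) for q in T]); w=np.array([onz('top',q,.03) for q in pt]); print(w.round(4),'sizes',[np.linalg.norm(w[i]-w[(i+1)%4]).round(4) for i in range(4)])
ctr=w.mean(0); d=w[1]+w[2]-w[0]-w[3]; print('tray ctr',ctr.round(4),'yaw x',np.arctan2(d[1],d[0]))
# barrel: hoop centres seen from top
bp=[(250,190),(455,235),(425,385),(220,340)]
b=np.array([onz('top',c(*q,310,150,8),.032) for q in bp]);print('barrel',b.mean(0).round(4),'d',(b[1]+b[2]-b[0]-b[3])/2)
# fountain
T=[(75,125),(703,40),(750,425),(100,512)]
pt=np.array([c(*q,30,155,3.4) for q in T]); w=np.array([onz('top',q,.05) for q in pt]); print(w.round(4),'sizes',[np.linalg.norm(w[i]-w[(i+1)%4]).round(4) for i in range(4)])
Pf=[(.12,.2,.05),(.12,-.2,.05),(-.12,-.2,.05),(-.12,.2,.05)]
obs=[('top',i,pt[i]) for i in range(4)]+[('scene',2,c(12,93,390,190,3.3)),('scene',1,c(92,398,390,190,3.3))]
print('fountain',fit(Pf,obs,[*w.mean(0)[:2],0.1]))
print('slab low edge',tri(('top',c(555,122,30,155,3.4)),('scene',c(280,303,390,190,3.3))),tri(('top',c(578,368,30,155,3.4)),('scene',c(205,115,390,190,3.3))))
# upper corners
print('slab up edge',tri(('top',c(207,163,30,155,3.4)),('scene',c(697,236,390,190,3.3))),tri(('top',c(222,378,30,155,3.4)),('scene',c(592,75,390,190,3.3))))
print('slab ctr top', onz('top',(143,231),.088))
E
```

```text
[[ 0.4173 -0.292   0.03  ]
 [ 0.4379 -0.2587  0.03  ]
 [ 0.4013 -0.2362  0.002 ]
 [ 0.3795 -0.267   0.002 ]]
order [0, 1, 2, 3]
wedge (np.float64(1.4), (array([ 0.4087291 , -0.26247775,  0.9926553 ]), array([[-0.1,  0.1],
       [-0.2, -0.5],
       [-1.4,  0.4],
       [-0.1,  0.4],
       [-0.7, -0.1],
       [-0.5, -0.5],
       [ 0.1, -0.2],
       [-0.4, -0. ],
       [-0.2,  0.4],
       [ 0.1,  0.6]])))
[[ 0.6907 -0.1838  0.03  ]
 [ 0.654  -0.3258  0.03  ]
 [ 0.5602 -0.3017  0.03  ]
 [ 0.5939 -0.1576  0.03  ]] sizes [np.float64(0.1467), np.float64(0.0968), np.float64(0.1481), np.float64(0.1002)]
tray ctr [ 0.6247 -0.2422  0.03  ] yaw x -1.8121516594757954
barrel [ 0.6269 -0.2382  0.032 ] d [-0.01387614 -0.05658672  0.        ]
[[ 0.6211  0.4137  0.05  ]
 [ 0.6696  0.015   0.05  ]
 [ 0.4221 -0.0148  0.05  ]
 [ 0.3772  0.3826  0.05  ]] sizes [np.float64(0.4016), np.float64(0.2493), np.float64(0.4), np.float64(0.2459)]
fountain (array([0.52256404, 0.19954024, 0.12147555]), array([[ 0.4,  1.6],
       [-0.3,  1.6],
       [-0.6, -2.6],
       [-0.4, -1. ],
       [ 0.4,  1. ],
       [-0.9, -1.2]]))
slab low edge (array([0.61278232, 0.10622108, 0.06715557]), [np.float64(0.001714316488871211), np.float64(0.001714316488871197)]) (array([0.45820809, 0.08895636, 0.06603975]), [np.float64(0.0009661527008219365), np.float64(0.0009661527008218753)])
slab up edge (array([0.5821292 , 0.30227449, 0.10054972]), [np.float64(0.0009222366750852534), np.float64(0.000922236675085335)]) (array([0.45307234, 0.28770105, 0.10313651]), [np.float64(0.0010457390533358006), np.float64(0.0010457390533357383)])
slab ctr top [0.52452502 0.20007299 0.088     ]
```

```bash
cat >> h.py <<'E'
from scipy.spatial.transform import Rotation as Ro
def go(target,yangle=None):
    s=get_state(); R=Ro.from_quat(s['tcp_rot']).as_matrix(); p=s['tcp_pos']
    print('t',s['time_s'],'tcp',p.round(4),'xa',round(np.arctan2(R[1,0],R[0,0]),3),'ya',round(np.arctan2(R[1,1],R[0,1]),3),'zax',R[:,2].round(3),'gap',round(s['finger_gap'],4),'F',s['contact_force'].round(2),'q',s['qpos'].round(2))
    print('shift tool',(R.T@(np.array(target)-p)).round(4))
    if yangle is not None:
        a=np.arctan2(R[1,1],R[0,1]); print('turn options',[round(-(yangle+k*np.pi-a),4) for k in(-2,-1,0,1,2)])
E
python3 -c "
from h import *
go([.4137,-.2658,.13],.9927)"
```

```text
t 1.35 tcp [ 0.1298 -0.5087  0.2313] xa 0.25 ya -1.321 zax [-0.  0. -1.] gap 0.0851 F [-0.19  0.04  0.01] q [-1.32  0.26 -0.14  1.17 -0.    1.57]
shift tool [ 0.3351 -0.1652  0.1013]
turn options [np.float64(3.9695), np.float64(0.8279), np.float64(-2.3137), np.float64(-5.4553), np.float64(-8.5969)]
```

{"api": "step_arm", "payload": {"motion": [[0.0335, -0.0165, 0.01, 0, 1], [0.0335, -0.0165, 0.01, 0, 1], [0.0335, -0.0165, 0.01, 0, 1], [0.0335, -0.0165, 0.01, 0, 1], [0.0335, -0.0165, 0.01, 0, 1]], "force": 30}}

```text
time_s: 1.85
tcp_pos: [0.2727, -0.3864, 0.1811]
tcp_rot: [0.992, 0.124, 0.0, 0.0]
contact_force: [1.3, -0.8, -0.1]
finger_gap: 0.0851
```

{"api": "step_arm", "payload": {"motion": [[0.0335, -0.0165, 0.01, 0, 1], [0.0335, -0.0165, 0.01, 0, 1], [0.0335, -0.0165, 0.01, 0, 1], [0.0335, -0.0165, 0.01, 0, 1], [0.0335, -0.0165, 0.01, 0, 1]]}}

```text
time_s: 2.35
tcp_pos: [0.4148, -0.265, 0.1311]
tcp_rot: [0.992, 0.125, 0.0, 0.0]
contact_force: [1.1, -0.9, -0.5]
finger_gap: 0.0854
```

{"api": "step_arm", "payload": {"motion": [[0, 0, 0, -0.145, 1], [0, 0, 0, -0.145, 1], [0, 0, 0, -0.145, 1], [0, 0, 0, -0.145, 1], [0, 0, 0, -0.145, 1]]}}

```text
time_s: 2.85
tcp_pos: [0.4137, -0.2659, 0.1313]
tcp_rot: [0.882, 0.471, 0.0, 0.0]
contact_force: [-0.5, 1.5, 0.4]
finger_gap: 0.0855
```

{"api": "step_arm", "payload": {"motion": [[0, 0, 0, -0.145, 1], [0, 0, 0, -0.145, 1], [0, 0, 0, -0.145, 1], [0, 0, 0, -0.145, 1], [0, 0, 0, -0.145, 1]]}}

```text
time_s: 3.35
tcp_pos: [0.4137, -0.2661, 0.1314]
tcp_rot: [0.658, 0.753, 0.0, 0.0]
contact_force: [-0.1, 0.5, 0.0]
finger_gap: 0.0852
```

{"api": "step_arm", "payload": {"motion": [[0, 0, 0, -0.145, 1], [0, 0, 0, -0.145, 1], [0, 0, 0, -0.145, 1], [0, 0, 0, -0.145, 1], [0, 0, 0, -0.145, 1]]}}

```text
time_s: 3.85
tcp_pos: [0.4137, -0.266, 0.1314]
tcp_rot: [0.348, 0.938, -0.0, 0.0]
contact_force: [0.6, -0.3, 0.4]
finger_gap: 0.0855
```

{"api": "step_arm", "payload": {"motion": [[0, 0, 0, -0.14, 1], [0, 0, 0, 0, 1], [0, 0, 0, 0, 1], [0, 0, 0, 0, 1], [0, 0, 0, 0, 1]]}}

```text
time_s: 4.35
tcp_pos: [0.4136, -0.266, 0.1313]
tcp_rot: [0.285, 0.959, -0.0, 0.0]
contact_force: [0.2, 0.4, 1.4]
finger_gap: 0.0856
```

```bash
python3 - <<'E'
from h import *
go([.4137,-.2658,.002],.9927)
im=snapshot('wrist'); cv2.imwrite('pics/w1.png',im[:,:,::-1])
ci=camera_info('wrist')
a=.9927;R=np.array([[np.cos(a),-np.sin(a)],[np.sin(a),np.cos(a)]])
for q in[(-.02,-.023,.03),(.02,-.023,.03),(.02,.023,.002),(-.02,.023,.002)]:
    w=[*(R@q[:2]+[.4087,-.2625]),q[2]]; print(proj('wrist',w,ci).round(1))
for q in('wedge','wedge_edge'): print([ (d['xy'][0]*640,d['xy'][1]*480,d['score']) for d in spot_point(q,'wrist')][:2])
E
```

```text
t 4.35 tcp [ 0.4136 -0.266   0.1313] xa 2.564 ya 0.993 zax [ 0. -0. -1.] gap 0.0856 F [0.25 0.36 1.42] q [-0.57  0.27 -0.4   0.9   0.    0.01]
shift tool [1.000e-04 2.000e-04 1.293e-01]
turn options [np.float64(6.2833), np.float64(3.1417), np.float64(0.0001), np.float64(-3.1415), np.float64(-6.2831)]
[[284.7 268.7]]
[[345.8 268.7]]
[[344.5 191. ]]
[[286.2 191. ]]
[]
[(318.08, 189.60000000000002, 0.68), (317.376, 222.288, 0.54)]
```

View pics/w1.png

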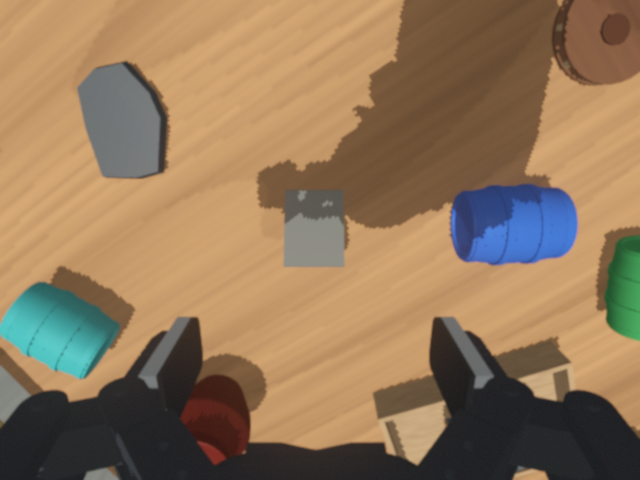

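{"api": "step_arm", "payload": {"motion": [[0, 0, 0.03, 0, 1], [0, 0, 0.035, 0, 1], [0, 0, 0.035, 0, 1], [0, 0, 0.02, 0, 1], [0, 0, 0.009, 0, 1]]}}

```text
time_s: 5.0
tcp_pos: [0.4121, -0.2651, 0.0003]
tcp_rot: [0.285, 0.959, 0.001, -0.002]
contact_force: [-0.2, -0.1, 0.4]
finger_gap: 0.0854
```

{"api": "step_arm", "payload": {"motion": [[0, 0, 0, 0, 0.3], [0, 0, 0, 0, 0.3], [0, 0, 0, 0, 0.3], [0, 0, 0, 0, 0.3], [0, 0, 0, 0, 0.3]]}}

```text
time_s: 5.5
tcp_pos: [0.4149, -0.2669, 0.0037]
tcp_rot: [0.284, 0.959, -0.001, 0.002]
contact_force: [-0.4, 0.3, 6.6]
finger_gap: 0.0394
```

{"api": "step_arm", "payload": {"motion": [[0, 0, 0, 0, 0.3], [0, 0, 0, 0, 0.3], [0, 0, 0, 0, 0.3], [0, 0, 0, 0, 0.3], [0, 0, 0, 0, 0.3]]}}

```text
time_s: 6.0
tcp_pos: [0.4149, -0.2668, 0.0037]
tcp_rot: [0.284, 0.959, -0.001, 0.002]
contact_force: [-0.1, 0.9, 7.4]
finger_gap: 0.039
```

{"api": "step_arm", "payload": {"motion": [[0, 0, -0.01, 0, 0.3], [0, 0, -0.02, 0, 0.3], [0, 0, -0.04, 0, 0.3], [0, 0, -0.05, 0, 0.3], [0, 0, -0.05, 0, 0.3]]}}

```text
time_s: 6.5
tcp_pos: [0.4126, -0.2653, 0.1743]
tcp_rot: [0.284, 0.959, 0.0, -0.001]
contact_force: [1.1, -0.6, -1.3]
finger_gap: 0.0394
```

```bash
python3 - <<'E'
from h import *
a=.1215;y=np.array([-np.sin(a),np.cos(a)])
g=np.array([.523,.1955])+y*(-.040-.0075)
go([*g,.19],a)
im=snapshot('wrist'); cv2.imwrite('pics/w2.png',im[:,:,::-1])
E
```

```text
t 6.5 tcp [ 0.4126 -0.2653  0.1743] xa 2.565 ya 0.994 zax [-0.001  0.001 -1.   ] gap 0.0394 F [ 1.06 -0.61 -1.32] q [-0.57  0.24 -0.33  1.01  0.    0.01]
shift tool [ 0.1283  0.4101 -0.0155]
turn options [np.float64(7.1556), np.float64(4.0141), np.float64(0.8725), np.float64(-2.2691), np.float64(-5.4107)]
```

View pics/w2.png

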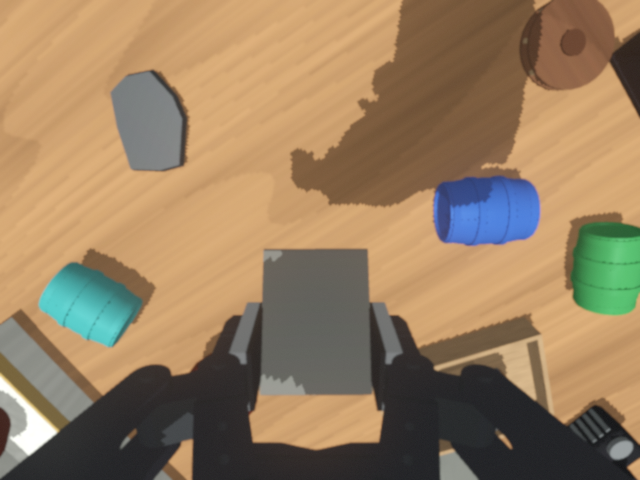

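```bash
python3 - <<'E'
from h import *
from scipy.optimize import least_squares
s=get_state();R=Ro.from_quat(s['tcp_rot']).as_matrix();p=s['tcp_pos'];ci=camera_info('wrist')
px=np.array([(263,249),(368,249),(372,393),(260,393)],float)
def W(v,sg=1):
    # wedge in tool frame: y along +x tool *sg, x along tool y*sg, z along -tool z ; pitch v3 about wedge x
    P=np.array([(-.02,.023,.002),(.02,.023,.002),(.02,-.023,.03),(-.02,-.023,.03)])
    if sg<0: P=np.array([(.02,-.023,.03),(-.02,-.023,.03),(-.02,.023,.002),(.02,.023,.002)])
    c,si=np.cos(v[3]),np.sin(v[3])
    P=P@np.array([[1,0,0],[0,c,-si],[0,si,c]]).T
    t=np.c_[sg*P[:,1]+v[0],sg*P[:,0]+v[1],-P[:,2]+v[2]]
    return t@R.T+p
for sg in(1,-1):
  for fixp in (0,1):
    f=lambda v:np.r_[(proj('wrist',W(v,sg),ci)-px).ravel(), 200*v[3] if fixp else 0]
    r=least_squares(f,[.007,0,0,0]);print(sg,r.x.round(4),r.fun.round(1))
E
```

```text
1 [ 0.0075  0.0006  0.007  -0.0135] [ 1.5 -0.7 -1.  -0.7 -0.8  0.6  0.4  0.6  0. ]
1 [ 0.0076  0.0006  0.007  -0.0001] [ 1.4 -0.7 -0.9 -0.7 -1.   0.7  0.5  0.7 -0. ]
-1 [-6.600e-03  6.000e-04 -1.900e-03  1.107e+00] [ 1.5 -0.7 -1.  -0.7 -0.8  0.6  0.4  0.6  0. ]
-1 [ 0.0156  0.0005 -0.0165  0.1427] [-22.3  15.6  22.7  15.6  -0.4 -21.2  -0.2 -21.2  28.5]
```

{"api": "step_arm", "payload": {"motion": [[0.0128, 0.041, -0.0015, 0, 0.3], [0.0128, 0.041, -0.0015, 0, 0.3], [0.0128, 0.041, -0.0015, 0, 0.3], [0.0128, 0.041, -0.0015, 0, 0.3], [0.0128, 0.041, -0.0015, 0, 0.3]]}}

```text
time_s: 7.05
tcp_pos: [0.4716, -0.0576, 0.1805]
tcp_rot: [0.285, 0.959, 0.0, 0.0]
contact_force: [0.7, -0.3, -0.6]
finger_gap: 0.0393
```

{"api": "step_arm", "payload": {"motion": [[0.0128, 0.041, -0.0015, 0, 0.3], [0.0128, 0.041, -0.0015, 0, 0.3], [0.0128, 0.041, -0.0015, 0, 0.3], [0.0128, 0.041, -0.0015, 0, 0.3], [0.0128, 0.041, -0.0015, 0, 0.3]]}}

```text
time_s: 7.55
tcp_pos: [0.5297, 0.1492, 0.1879]
tcp_rot: [0.284, 0.959, -0.0, 0.0]
contact_force: [0.1, -0.3, -1.2]
finger_gap: 0.0393
```

{"api": "step_arm", "payload": {"motion": [[0, 0, 0, 0.145, 0.3], [0, 0, 0, 0.145, 0.3], [0, 0, 0, 0.145, 0.3], [0, 0, 0, 0.145, 0.3], [0, 0, 0, 0.145, 0.3]]}}

```text
time_s: 8.05
tcp_pos: [0.5294, 0.1475, 0.1877]
tcp_rot: [0.608, 0.794, -0.0, -0.0]
contact_force: [-0.4, 0.6, -0.1]
finger_gap: 0.039
```

{"api": "step_arm", "payload": {"motion": [[0, 0, 0, 0.145, 0.3], [0, 0, 0, 0.003, 0.3], [0, 0, 0, 0, 0.3], [0, 0, 0, 0, 0.3], [0, 0, 0, 0, 0.3]]}}

```text
time_s: 8.55
tcp_pos: [0.5298, 0.1474, 0.1874]
tcp_rot: [0.663, 0.749, 0.0, -0.0]
contact_force: [0.4, 0.1, -0.6]
finger_gap: 0.0393
```

```bash
python3 - <<'E'
from h import *
a=.1215;y=np.array([-np.sin(a),np.cos(a)])
g=np.array([.523,.1955])+y*(-.040-.0075)
go([*g,.105],a)
im=snapshot('wrist'); cv2.imwrite('pics/w3.png',im[:,:,::-1])
im=snapshot('scene'); cv2.imwrite('pics/s3.png',im[:,:,::-1])
ci=camera_info('wrist')
xx=np.array([np.cos(a),np.sin(a)])
for u,v in [(-.075,-.1),(.075,-.1),(-.065,.098),(.065,.098)]:
    q=np.array([.523,.1955])+xx*u+y*v*np.cos(.1745); print((u,v),proj('wrist',[*q,.088+v*np.sin(.1745)],ci).round())
E
```

```text
t 8.55 tcp [0.5298 0.1474 0.1874] xa 1.693 ya 0.122 zax [ 0.  0. -1.] gap 0.0393 F [ 0.41  0.14 -0.57] q [ 0.27  0.32 -0.16  1.08  0.    1.72]
shift tool [ 0.001  -0.001   0.0824]
turn options [np.float64(6.2838), np.float64(3.1422), np.float64(0.0006), np.float64(-3.141), np.float64(-6.2825)]
(-0.075, -0.1) [[211. 303.]]
(0.075, -0.1) [[420. 303.]]
(-0.065, 0.098) [[185. -19.]]
(0.065, 0.098) [[445. -19.]]
```

View pics/w3.png

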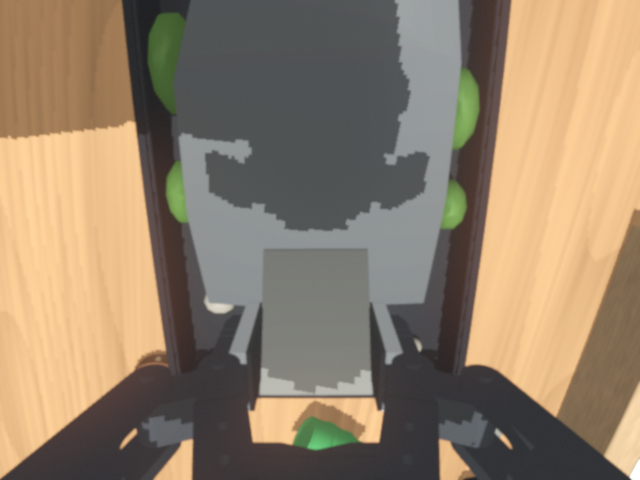

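View pics/s3.png

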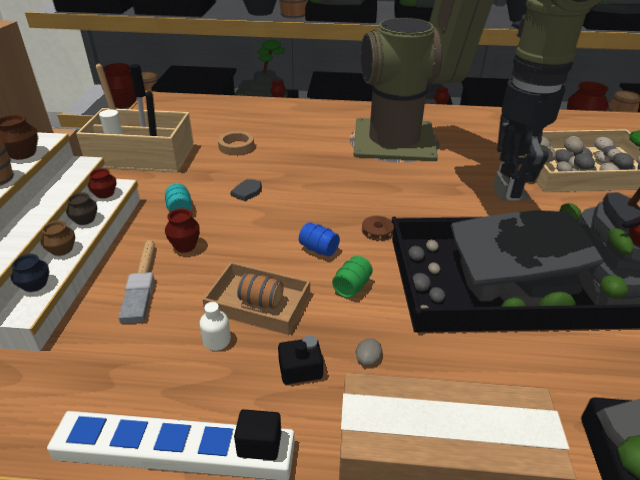

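{"api": "step_arm", "payload": {"motion": [[0.001, -0.001, 0.025, 0, 0.3], [0, 0, 0.03, 0, 0.3], [0, 0, 0.02, 0, 0.3], [0, 0, 0.01, 0, 0.3], [0, 0, 0.004, 0, 0.3]], "force": 20}}

```text
time_s: 9.15
tcp_pos: [0.5282, 0.1482, 0.0974]
tcp_rot: [0.663, 0.749, -0.001, -0.0]
contact_force: [1.4, -0.8, -1.0]
finger_gap: 0.0394
```

{"api": "step_arm", "payload": {"motion": [[0, 0, 0.002, 0, 0.3], [0, 0, 0.001, 0, 0.3], [0, 0, 0.001, 0, 0.3], [0, 0, 0.001, 0, 0.3], [0, 0, 0, 0, 0.3]]}}

```text
time_s: 9.65
tcp_pos: [0.529, 0.1484, 0.0937]
tcp_rot: [0.663, 0.749, 0.0, 0.0]
contact_force: [0.4, 0.1, -1.5]
finger_gap: 0.0394
```

{"api": "step_arm", "payload": {"motion": [[0, 0, 0.001, 0, 0.3], [0, 0, 0.001, 0, 0.3], [0, 0, 0.001, 0, 0.3], [0, 0, 0, 0, 0.3], [0, 0, 0, 0, 0.3]]}}

```text
time_s: 10.15
tcp_pos: [0.5287, 0.1483, 0.0902]
tcp_rot: [0.663, 0.749, -0.0, -0.0]
contact_force: [-0.7, -0.7, -0.7]
finger_gap: 0.0394
```

{"api": "step_arm", "payload": {"motion": [[0, 0, 0.001, 0, 0.3], [0, 0, 0.001, 0, 0.3], [0, 0, 0, 0, 0.3], [0, 0, 0, 0, 0.3], [0, 0, 0, 0, 0.3]]}}

```text
time_s: 10.65
tcp_pos: [0.5289, 0.1484, 0.0885]
tcp_rot: [0.663, 0.749, 0.0, 0.0]
contact_force: [0.3, -0.6, 2.5]
finger_gap: 0.0391
```

{"api": "step_arm", "payload": {"motion": [[0, 0, 0.001, 0, 0.3], [0, 0, 0.001, 0, 0.3], [0, 0, 0, 0, 0.3], [0, 0, 0, 0, 0.3], [0, 0, 0, 0, 0.3]]}}

```text
time_s: 11.15
tcp_pos: [0.529, 0.1479, 0.0873]
tcp_rot: [0.663, 0.748, 0.0, 0.001]
contact_force: [-2.3, -2.6, 9.1]
finger_gap: 0.0392
```

{"api": "step_arm", "payload": {"motion": [[0, 0, 0.001, 0, 0.3], [0, 0, 0.001, 0, 0.3], [0, 0, 0, 0, 0.3], [0, 0, 0, 0, 0.3], [0, 0, 0, 0, 0.3]]}}

```text
time_s: 11.65
tcp_pos: [0.5291, 0.1473, 0.0855]
tcp_rot: [0.663, 0.748, -0.0, 0.001]
contact_force: [-2.8, -4.9, 9.8]
finger_gap: 0.0395
```

{"api": "step_arm", "payload": {"motion": [[0, 0, 0.001, 0, 0.3], [0, 0, 0.001, 0, 0.3], [0, 0, 0, 0, 0.3], [0, 0, 0, 0, 0.3], [0, 0, 0, 0, 0.3]]}}

```text
time_s: 12.15
tcp_pos: [0.5291, 0.1468, 0.0835]
tcp_rot: [0.663, 0.748, -0.001, 0.001]
contact_force: [-1.5, -5.9, 9.8]
finger_gap: 0.0392
```

```bash
python3 - <<'E'
from h import *
im=snapshot('scene'); cv2.imwrite('pics/s4.png',cv2.resize(im[150:300,440:640,::-1],None,fx=4,fy=4,interpolation=cv2.INTER_CUBIC))
E
```

```text
(no output)
```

View pics/s4.png

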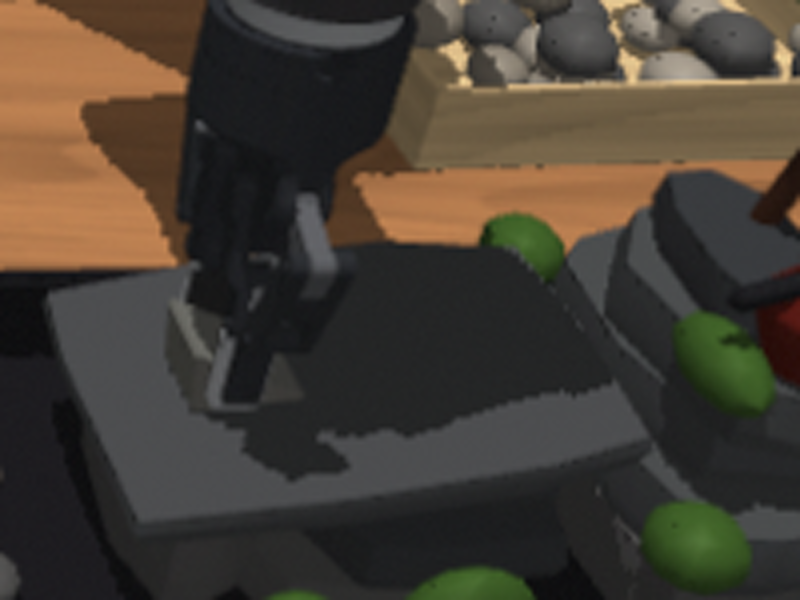

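{"api": "step_arm", "payload": {"motion": [[0, 0, 0.001, 0, 0.3], [0, 0, 0, 0, 0.3], [0, 0, 0, 0, 0.6], [0, 0, 0, 0, 0.8], [0, 0, 0, 0, 0.8]]}}

```text
time_s: 12.7
tcp_pos: [0.5287, 0.1485, 0.081]
tcp_rot: [0.663, 0.749, -0.0, -0.0]
contact_force: [0.1, -0.3, -0.3]
finger_gap: 0.0683
```

{"api": "step_arm", "payload": {"motion": [[0, 0, 0, 0, 1], [0, 0, -0.005, 0, 1], [0, 0, -0.01, 0, 1], [0, 0, -0.03, 0, 1], [0, 0, -0.04, 0, 1]]}}

```text
time_s: 13.2
tcp_pos: [0.5273, 0.148, 0.1662]
tcp_rot: [0.663, 0.749, -0.002, -0.001]
contact_force: [-0.1, 0.2, -0.6]
finger_gap: 0.0852
```

```bash
python3 - <<'E'
from h import *
im=snapshot('scene'); cv2.imwrite('pics/s5.png',cv2.resize(im[190:300,440:620,::-1],None,fx=4.4,fy=4.4,interpolation=cv2.INTER_CUBIC))
im=snapshot('wrist'); cv2.imwrite('pics/w5.png',im[:,:,::-1])
go([.6255,-.2405,.25],-1.812)
E
```

```text
t 13.3 tcp [0.5328 0.1495 0.1726] xa 1.692 ya 0.121 zax [ 0.011  0.003 -1.   ] gap 0.0855 F [1.16 0.7  0.69] q [ 0.27  0.33 -0.19  1.04  0.    1.72]
shift tool [-0.3982  0.0458 -0.0776]
turn options [np.float64(8.2162), np.float64(5.0746), np.float64(1.933), np.float64(-1.2086), np.float64(-4.3502)]
```

View pics/s5.png

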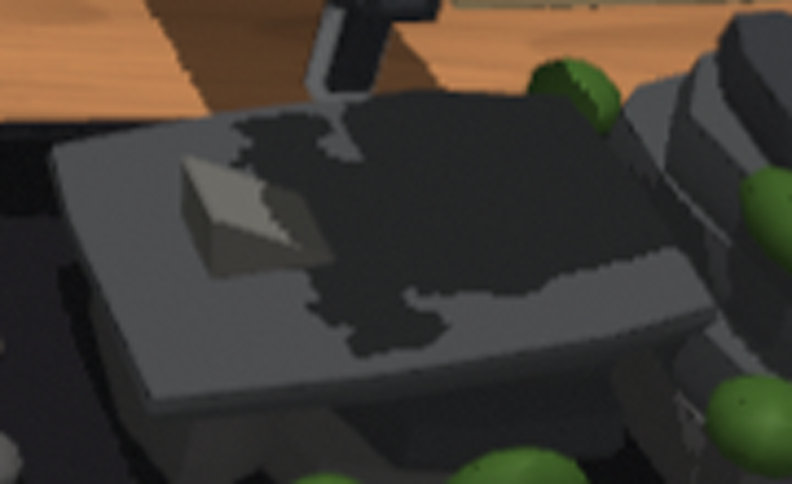

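View pics/w5.png

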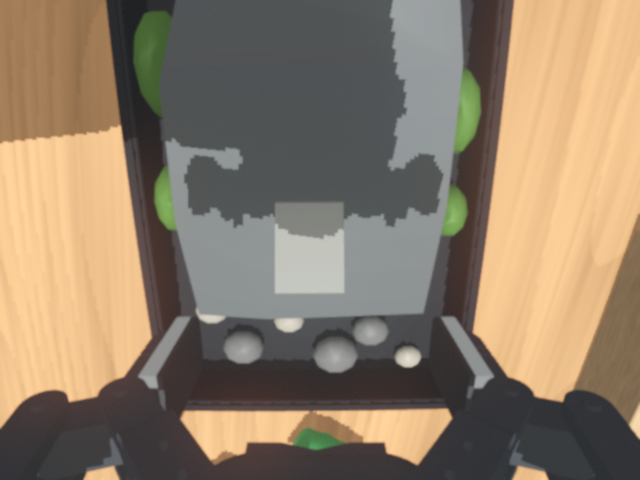

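{"api": "step_arm", "payload": {"motion": [[0, 0, -0.04, 0, 1], [0, 0, -0.04, 0, 1], [0, 0, 0, 0, 1], [0, 0, 0, 0, 1], [0, 0, 0, 0, 1]]}}

```text
time_s: 13.8
tcp_pos: [0.5282, 0.1482, 0.2455]
tcp_rot: [0.663, 0.749, -0.001, -0.0]
contact_force: [0.0, -0.7, 0.2]
finger_gap: 0.0857
```

```bash
python3 - <<'E'
from h import *
go([.6255,-.2405,.25],-1.812)
ci=camera_info('wrist')
np.save('T6.npy',ci['T'])
im=snapshot('wrist'); cv2.imwrite('pics/w6.png',im[:,:,::-1]); cv2.imwrite('pics/w6c.png',cv2.resize(im[130:330,180:460,::-1],None,fx=2.8,fy=2.8,interpolation=cv2.INTER_CUBIC))
print(camera_info('wrist')['T']-ci['T'])
E
```

```text
t 13.8 tcp [0.5282 0.1482 0.2455] xa 1.692 ya 0.121 zax [-0.001 -0.    -1.   ] gap 0.0857 F [ 0.04 -0.66  0.17] q [ 0.27  0.3  -0.05  1.23  0.    1.72]
shift tool [-0.3976  0.0497 -0.0045]
turn options [np.float64(8.2162), np.float64(5.0746), np.float64(1.933), np.float64(-1.2085), np.float64(-4.3501)]
[[-1.89815136e-06  3.01992448e-04 -9.35074005e-04 -1.25052968e-04]
 [-6.70819287e-06  8.63425112e-05 -2.64212901e-04 -3.95418671e-05]
 [-1.00895841e-03  1.48713775e-04  5.18635620e-05 -4.68047476e-04]
 [ 0.00000000e+00  0.00000000e+00  0.00000000e+00  0.00000000e+00]]
```

View pics/w6c.png

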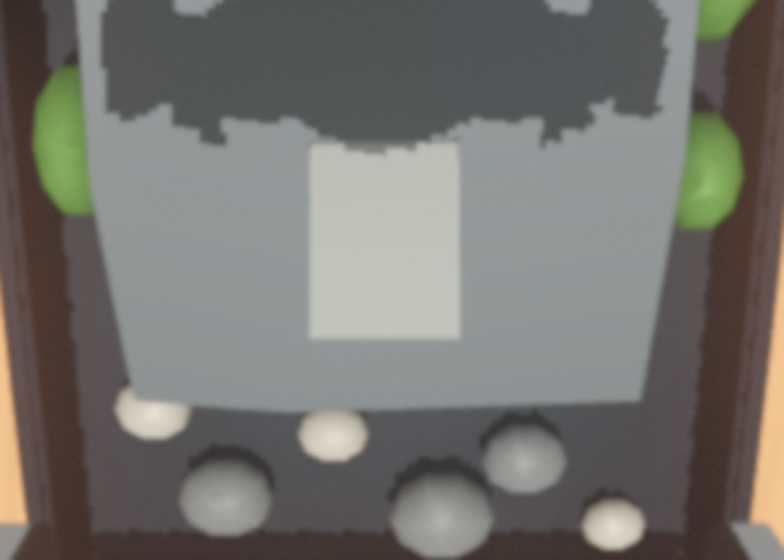

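```bash
python3 - <<'E'
from h import *
from scipy.optimize import least_squares
ci=camera_info('wrist');ci['T']=np.load('T6.npy')
px=np.array([(309,143),(459,143),(461,339),(309,339)])/2.8+[180,130]
a=.1215;t=np.radians(10)
Rs=(Ro.from_euler('z',a)*Ro.from_euler('x',t)).as_matrix();o=np.array([.523,.1955,.088])
P=np.array([(-.02,.023,.002),(.02,.023,.002),(.02,-.023,.03),(-.02,-.023,.03)])
def W(v):
    c,s=np.cos(v[2]),np.sin(v[2])
    q=np.c_[c*P[:,0]-s*P[:,1]+v[0],s*P[:,0]+c*P[:,1]+v[1],P[:,2]]
    return q@Rs.T+o
r=least_squares(lambda v:(proj('wrist',W(v),ci)-px).ravel(),[0,-.04,0]);print('wedge in slab',r.x,r.fun.round(1))
lc=np.array([(137,400),(641,400)])/2.8+[180,130]
for q in lc:
    oo,d=ray('wrist',q,ci); n=Rs[:,2]; x=oo+d*((o-oo)@n)/(d@n); print('slab lowcorner in slab',Rs.T@(x-o))
v=r.x; b=Rs@np.array([v[0]-np.sin(v[2])*.034,v[1]+.034*np.cos(v[2]),.026])+o
print('wedge centre',Rs@[v[0],v[1],0]+o,'barrel target',b,'yaw',a+v[2])
E
```

```text
wedge in slab [-0.00041844 -0.0392987   0.00353809] [ 0.3 -0.6 -0.2 -0.8 -0.4  0.7  0.2  0.9]
slab lowcorner in slab [-7.62027951e-02 -1.00217173e-01  5.52718908e-17]
slab lowcorner in slab [ 7.83020782e-02 -1.00185688e-01  2.27598682e-17]
wedge centre [0.52727534 0.15703293 0.08117585] barrel target [0.52364492 0.18577319 0.11268485] yaw 0.12503809201833957
```

{"api": "step_arm", "payload": {"motion": [[-0.04, 0.005, 0, 0, 1], [-0.04, 0.005, 0, 0, 1], [-0.04, 0.005, 0, 0, 1], [-0.04, 0.005, 0, 0, 1], [-0.04, 0.005, 0, 0, 1]]}}

```text
time_s: 14.35
tcp_pos: [0.577, -0.0486, 0.2447]
tcp_rot: [0.663, 0.749, -0.001, -0.001]
contact_force: [1.1, -0.5, -0.2]
finger_gap: 0.0852
```

{"api": "step_arm", "payload": {"motion": [[-0.04, 0.005, 0.01, 0, 1], [-0.04, 0.005, 0.01, 0, 1], [-0.04, 0.005, 0.02, 0, 1], [-0.04, 0.005, 0.02, 0, 1], [-0.0376, 0.0047, 0.02, 0, 1]]}}

```text
time_s: 14.85
tcp_pos: [0.6254, -0.2419, 0.1638]
tcp_rot: [0.663, 0.748, -0.0, -0.001]
contact_force: [0.1, 0.3, -0.1]
finger_gap: 0.0857
```

{"api": "step_arm", "payload": {"motion": [[0, 0, 0, -0.145, 1], [0, 0, 0, -0.145, 1], [0, 0, 0, -0.145, 1], [0, 0, 0, -0.145, 1], [0, 0, 0, -0.145, 1]]}}

```text
time_s: 15.35
tcp_pos: [0.625, -0.2401, 0.1643]
tcp_rot: [0.352, 0.936, 0.0, -0.002]
contact_force: [-1.0, 0.7, 0.9]
finger_gap: 0.0857
```

{"api": "step_arm", "payload": {"motion": [[0, 0, 0, -0.145, 1], [0, 0, 0, -0.145, 1], [0, 0, 0, -0.145, 1], [0, 0, 0, -0.0485, 1], [0, 0, 0, 0, 1]]}}

```text
time_s: 15.85
tcp_pos: [0.6251, -0.24, 0.1645]
tcp_rot: [0.12, 0.993, 0.0, -0.002]
contact_force: [-0.9, -0.7, -0.3]
finger_gap: 0.0855
```

```bash
python3 - <<'E'
from h import *
go([.6255,-.2405,.03],-1.812)
ci=camera_info('wrist');np.save('T7.npy',ci['T'])
im=snapshot('wrist'); cv2.imwrite('pics/w7.png',im[:,:,::-1])
print([(round(d['xy'][0]*640),round(d['xy'][1]*480),d['score']) for d in spot_point('barrel','wrist')])
E
```

```text
t 15.85 tcp [ 0.6251 -0.24    0.1645] xa 2.9 ya 1.329 zax [-0.003  0.001 -1.   ] gap 0.0855 F [-0.85 -0.66 -0.31] q [-0.37  0.54  0.13  1.16  0.   -0.13]
shift tool [-0.0009 -0.0005  0.1345]
turn options [np.float64(9.4245), np.float64(6.2829), np.float64(3.1413), np.float64(-0.0003), np.float64(-3.1419)]
[(322, 227, 0.71), (514, 104, 0.6)]
```

View pics/w7.png

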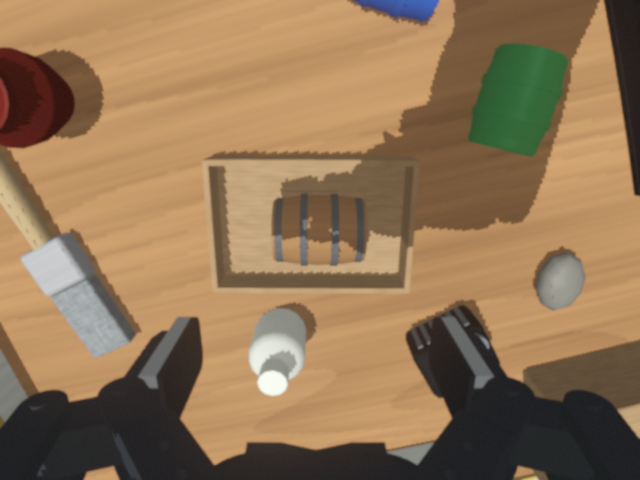

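```bash
python3 - <<'E'
from h import *
ci=camera_info('wrist');ci['T']=np.load('T7.npy')
R=Ro.from_quat(get_state()['tcp_rot']).as_matrix();p=get_state()['tcp_pos']
for q,z in [((319.5,229),.03),((273.5,229),.03),((365.5,229),.03)]: w=onz('wrist',q,z,ci);print('barrel',w.round(4),'tool',(R.T@(w-p)).round(4))
w=np.array([onz('wrist',q,.03,ci) for q in[(207,161),(416,161),(409,291),(215,291)]]);print(w.round(4),w.mean(0),'tool',(R.T@(w.mean(0)-p)).round(4))
for n,q,z in [('glue',(375,148),.06),('pump',(313,132),.04)]: print(n,(R.T@(onz('top',q,z)-p)).round(3))
# tray rim from inner... predicted barrel silhouette
E
```

```text
barrel [ 0.6255 -0.2362  0.03  ] tool [0.0005 0.0038 0.1351]
barrel [ 0.6176 -0.2683  0.03  ] tool [ 0.0005 -0.0293  0.135 ]
barrel [ 0.6335 -0.204   0.03  ] tool [0.0006 0.037  0.1351]
[[ 0.5597 -0.2997  0.03  ]
 [ 0.5941 -0.1603  0.03  ]
 [ 0.6895 -0.1816  0.03  ]
 [ 0.6542 -0.325   0.03  ]] [ 0.62439632 -0.24163538  0.03      ] tool [ 0.0003 -0.0018  0.1351]
glue [-0.088 -0.028  0.105]
pump [-0.101  0.114  0.125]
```

{"api": "step_arm", "payload": {"motion": [[0.0005, 0.004, 0.03, 0, 1], [0, 0, 0.04, 0, 1], [0, 0, 0.04, 0, 1], [0, 0, 0.03, 0, 1], [0, 0, 0.01, 0, 1]], "force": 30}}

```text
time_s: 16.45
tcp_pos: [0.6232, -0.2351, 0.012]
tcp_rot: [0.121, 0.993, 0.001, -0.004]
contact_force: [-0.1, 0.1, 0.3]
finger_gap: 0.0855
```

{"api": "step_arm", "payload": {"motion": [[0, 0, 0.003, 0, 1], [0, 0, 0, 0, 1], [0, 0, 0, 0, 0.6], [0, 0, 0, 0, 0.6], [0, 0, 0, 0, 0.6]]}}

```text
time_s: 16.95
tcp_pos: [0.6283, -0.2371, 0.0155]
tcp_rot: [0.12, 0.993, -0.001, 0.002]
contact_force: [-1.3, -0.2, 6.5]
finger_gap: 0.0638
```

{"api": "step_arm", "payload": {"motion": [[0, 0, 0, 0, 0.6], [0, 0, 0, 0, 0.6], [0, 0, 0, 0, 0.6], [0, 0, 0, 0, 0.6], [0, 0, 0, 0, 0.6]]}}

```text
time_s: 17.45
tcp_pos: [0.6283, -0.2371, 0.0155]
tcp_rot: [0.12, 0.993, -0.001, 0.002]
contact_force: [0.2, -0.5, 6.6]
finger_gap: 0.0634
```

{"api": "step_arm", "payload": {"motion": [[0, 0, -0.005, 0, 0.6], [0, 0, -0.015, 0, 0.6], [0, 0, -0.03, 0, 0.6], [0, 0, -0.04, 0, 0.6], [0, 0, -0.05, 0, 0.6]]}}

```text
time_s: 17.95
tcp_pos: [0.6244, -0.2354, 0.1522]
tcp_rot: [0.12, 0.993, 0.001, -0.003]
contact_force: [0.3, -1.3, -1.9]
finger_gap: 0.0634
```

{"api": "step_arm", "payload": {"motion": [[0, 0, -0.05, 0, 0.6], [0, 0, -0.02, 0, 0.6], [0, 0, 0, 0, 0.6], [0, 0, 0, 0, 0.6], [0, 0, 0, 0, 0.6]]}}

```text
time_s: 18.45
tcp_pos: [0.625, -0.2357, 0.2203]
tcp_rot: [0.12, 0.993, 0.001, -0.003]
contact_force: [0.0, -0.2, -1.4]
finger_gap: 0.0635
```

```bash
python3 - <<'E'
from h import *
go([.5236,.1858,.2],.125)
ci=camera_info('wrist');np.save('T8.npy',ci['T'])
im=snapshot('wrist'); cv2.imwrite('pics/w8.png',im[:,:,::-1])
E
```

```text
t 18.45 tcp [ 0.625  -0.2357  0.2203] xa 2.9 ya 1.33 zax [-0.005  0.002 -1.   ] gap 0.0635 F [ 0.03 -0.21 -1.4 ] q [-0.36  0.52  0.24  1.3   0.   -0.12]
shift tool [0.1991 0.3851 0.0216]
turn options [np.float64(7.4877), np.float64(4.3461), np.float64(1.2045), np.float64(-1.9371), np.float64(-5.0787)]
```

View pics/w8.png

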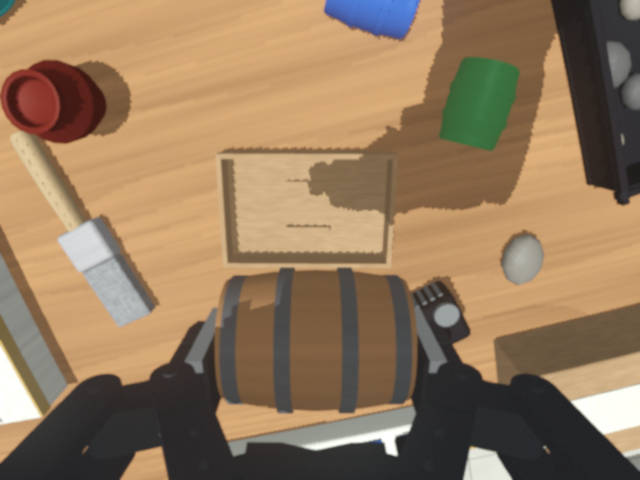

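```bash
python3 - <<'E'
from h import *
from scipy.optimize import least_squares
ci=camera_info('wrist');ci['T']=np.load('T8.npy')
s=get_state();R=Ro.from_quat(s['tcp_rot']).as_matrix();p=s['tcp_pos']
th=np.linspace(0,2*np.pi,181)
def rows(v):
    out=[]
    for yy in(-.01,.01):
        c=np.c_[v[0]+.026*np.cos(th),np.full(181,yy+v[1]),v[2]+.026*np.sin(th)]@R.T+p
        q=proj('wrist',c,ci); out+= [q[:,1].min(),q[:,1].max(),q[q[:,1].argmin(),0]]
    return np.array(out)
m=np.array([268,412,287,268,412,347.])
r=least_squares(lambda v:rows(v)-m,[.003,0,-.0145],diff_step=1e-3);print(r.x.round(4),r.fun.round(1))
print(rows([.0029,0,-.0145]))
E
```

```text
[ 0.0015  0.0014 -0.0128] [-0.6  0.6  3.3 -0.6  0.6 -3.3]
[265.60372951 412.8035898  285.97586947 265.60206714 412.82445867
 340.2057317 ]
```

{"api": "step_arm", "payload": {"motion": [[0, 0, 0, 0.134, 0.6], [0, 0, 0, 0.134, 0.6], [0, 0, 0, 0.134, 0.6], [0, 0, 0, 0.134, 0.6], [0, 0, 0, 0.134, 0.6]]}}

```text
time_s: 19.0
tcp_pos: [0.6255, -0.2359, 0.2208]
tcp_rot: [0.443, 0.897, -0.0, -0.002]
contact_force: [0.3, 0.4, -1.4]
finger_gap: 0.0636
```

{"api": "step_arm", "payload": {"motion": [[0, 0, 0, 0.134, 0.6], [0, 0, 0, 0.134, 0.6], [0, 0, 0, 0.134, 0.6], [0, 0, 0, 0.1325, 0.6], [0, 0, 0, 0, 0.6]]}}

```text
time_s: 19.5
tcp_pos: [0.6255, -0.236, 0.221]
tcp_rot: [0.661, 0.75, -0.001, -0.002]
contact_force: [-0.4, 0.9, -1.9]
finger_gap: 0.0637
```

```bash
python3 - <<'E'
from h import *
a=.125;u=np.array([-np.sin(a),np.cos(a)])
go([*(np.array([.5236,.1858])-u*.001),.2],a)
E
```

```text
t 19.5 tcp [ 0.6255 -0.236   0.221 ] xa 1.696 ya 0.125 zax [-0.004  0.001 -1.   ] gap 0.0637 F [-0.38  0.87 -1.92] q [-0.36  0.52  0.24  1.3   0.    1.08]
shift tool [ 0.4301 -0.0484  0.022 ]
turn options [np.float64(6.2834), np.float64(3.1418), np.float64(0.0002), np.float64(-3.1414), np.float64(-6.2829)]
```

{"api": "step_arm", "payload": {"motion": [[0.025, -0.003, 0, 0, 0.6], [0.045, -0.005, 0, 0, 0.6], [0.045, -0.005, 0, 0, 0.6], [0.045, -0.005, 0, 0, 0.6], [0.045, -0.005, 0, 0, 0.6]]}}

```text
time_s: 20.0
tcp_pos: [0.5769, -0.0343, 0.2221]
tcp_rot: [0.661, 0.751, -0.001, -0.001]
contact_force: [1.0, 0.8, -2.2]
finger_gap: 0.0636
```

{"api": "step_arm", "payload": {"motion": [[0.045, -0.005, 0, 0, 0.6], [0.045, -0.005, 0, 0, 0.6], [0.045, -0.005, 0, 0, 0.6], [0.045, -0.005, 0, 0, 0.6], [0.025, -0.003, 0, 0, 0.6]]}}

```text
time_s: 20.5
tcp_pos: [0.528, 0.1676, 0.2223]
tcp_rot: [0.659, 0.752, -0.001, -0.001]
contact_force: [0.8, -0.5, -1.4]
finger_gap: 0.0634
```

{"api": "step_arm", "payload": {"motion": [[0.02, -0.002, 0.01, 0, 0.6], [0, 0, 0.01, 0, 0.6], [0, 0, 0, 0, 0.6], [0, 0, 0, 0, 0.6], [0, 0, 0, 0, 0.6]]}}

```text
time_s: 21.0
tcp_pos: [0.5257, 0.1833, 0.2034]
tcp_rot: [0.662, 0.75, -0.0, 0.0]
contact_force: [0.4, -0.2, -1.6]
finger_gap: 0.0638
```

```bash
python3 - <<'E'
from h import *
a=.125;u=np.array([-np.sin(a),np.cos(a)])
go([*(np.array([.5236,.1858])-u*.001),.115],a)
im=snapshot('wrist'); cv2.imwrite('pics/w9.png',im[:,:,::-1])
im=snapshot('scene'); cv2.imwrite('pics/s9.png',cv2.resize(im[150:300,440:640,::-1],None,fx=4,fy=4,interpolation=cv2.INTER_CUBIC))
E
```

```text
t 21.0 tcp [0.5257 0.1833 0.2034] xa 1.695 ya 0.124 zax [ 0. -0. -1.] gap 0.0638 F [ 0.44 -0.17 -1.61] q [ 0.34  0.33 -0.12  1.13 -0.    1.78]
shift tool [ 0.0017 -0.0018  0.0884]
turn options [np.float64(6.2823), np.float64(3.1407), np.float64(-0.0009), np.float64(-3.1425), np.float64(-6.2841)]
```

View pics/w9.png

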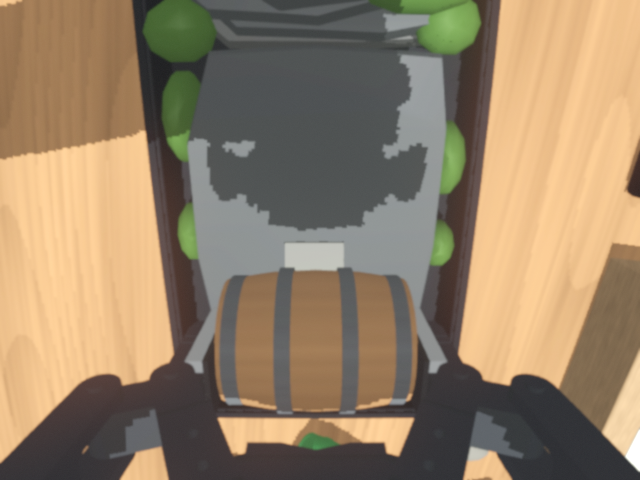

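View pics/s9.png

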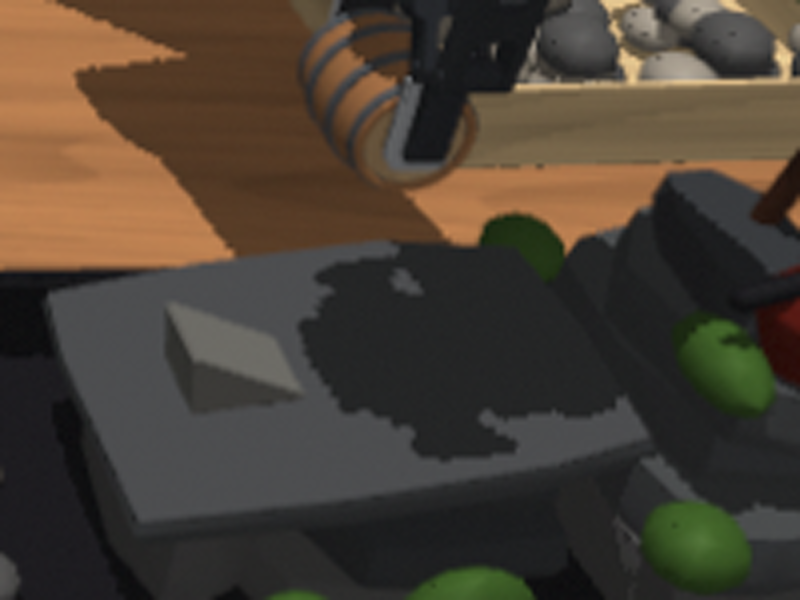

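{"api": "step_arm", "payload": {"motion": [[0.003, -0.001, 0.02, 0, 0.6], [0, 0, 0.03, 0, 0.6], [0, 0, 0.025, 0, 0.6], [0, 0, 0.01, 0, 0.6], [0, 0, 0.005, 0, 0.6]]}}

```text
time_s: 21.6
tcp_pos: [0.5237, 0.1866, 0.1127]
tcp_rot: [0.662, 0.75, -0.001, -0.0]
contact_force: [-0.2, -0.3, -2.9]
finger_gap: 0.0635
```

{"api": "step_arm", "payload": {"motion": [[0, 0, 0.003, 0, 0.6], [0, 0, 0.003, 0, 0.6], [0, 0, 0.001, 0, 0.6], [0, 0, 0, 0, 0.6], [0, 0, 0, 0, 0.6]]}}

```text
time_s: 22.1
tcp_pos: [0.5243, 0.1873, 0.1068]
tcp_rot: [0.662, 0.75, 0.0, 0.0]
contact_force: [0.1, -0.3, -2.1]
finger_gap: 0.0637
```

```bash
python3 - <<'E'
from h import *
a=.125;u=np.array([-np.sin(a),np.cos(a)])
go([*(np.array([.5236,.1858])-u*.001),.099],a)
E
```

```text
t 22.1 tcp [0.5243 0.1873 0.1068] xa 1.696 ya 0.125 zax [ 0.001  0.    -1.   ] gap 0.0637 F [ 0.07 -0.31 -2.12] q [ 0.34  0.39 -0.28  0.89  0.    1.79]
shift tool [-0.0024 -0.0009  0.0078]
turn options [np.float64(6.2832), np.float64(3.1416), np.float64(0.0001), np.float64(-3.1415), np.float64(-6.2831)]
```

{"api": "step_arm", "payload": {"motion": [[-0.001, 0, 0.002, 0, 0.6], [0, 0, 0.001, 0, 0.6], [0, 0, 0.001, 0, 0.6], [0, 0, 0.001, 0, 0.6], [0, 0, 0, 0, 0.6]]}}

```text
time_s: 22.6
tcp_pos: [0.5239, 0.1861, 0.1011]
tcp_rot: [0.662, 0.75, -0.0, -0.0]
contact_force: [-0.4, -0.2, -1.7]
finger_gap: 0.0636
```

{"api": "step_arm", "payload": {"motion": [[0, 0, 0.001, 0, 0.6], [0, 0, 0.001, 0, 0.6], [0, 0, 0, 0, 0.6], [0, 0, 0, 0, 0.6], [0, 0, 0, 0, 0.6]]}}

```text
time_s: 23.1
tcp_pos: [0.5241, 0.1862, 0.0993]
tcp_rot: [0.662, 0.75, 0.0, -0.0]
contact_force: [-0.2, -0.2, -2.1]
finger_gap: 0.0634
```

{"api": "step_arm", "payload": {"motion": [[0, 0, 0.001, 0, 0.6], [0, 0, 0, 0, 0.6], [0, 0, 0, 0, 0.6], [0, 0, 0, 0, 0.6], [0, 0, 0, 0, 0.6]]}}

```text
time_s: 23.6
tcp_pos: [0.5243, 0.1863, 0.0987]
tcp_rot: [0.662, 0.75, 0.0, 0.0]
contact_force: [-1.2, -1.3, 5.0]
finger_gap: 0.0638
```

{"api": "step_arm", "payload": {"motion": [[0, 0, 0.001, 0, 0.6], [0, 0, 0, 0, 0.6], [0, 0, 0, 0, 0.6], [0, 0, 0, 0, 0.6], [0, 0, 0, 0, 0.6]]}}

```text
time_s: 24.1
tcp_pos: [0.5243, 0.1862, 0.0986]
tcp_rot: [0.662, 0.75, 0.001, 0.0]
contact_force: [-3.3, -1.7, 9.8]
finger_gap: 0.0636
```

```bash
python3 - <<'E'
from h import *
im=snapshot('scene'); cv2.imwrite('pics/s10.png',cv2.resize(im[150:300,440:640,::-1],None,fx=4,fy=4,interpolation=cv2.INTER_CUBIC))
E
```

```text
(no output)
```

View pics/s10.png

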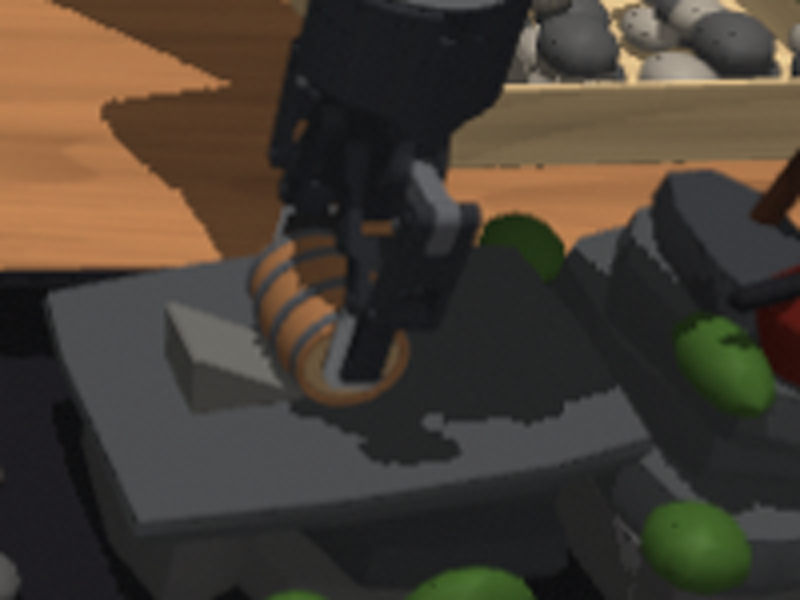

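{"api": "step_arm", "payload": {"motion": [[0, 0, -0.001, 0, 0.6], [-0.001, 0, 0, 0, 0.6], [-0.001, 0, 0.0004, 0, 0.6], [0, 0, 0, 0, 0.6], [0, 0, 0, 0, 0.6]]}}

```text
time_s: 24.65
tcp_pos: [0.5248, 0.1851, 0.0985]
tcp_rot: [0.661, 0.75, 0.001, -0.0]
contact_force: [-1.4, 1.1, 6.0]
finger_gap: 0.0636
```

{"api": "step_arm", "payload": {"motion": [[-0.001, 0, 0.0002, 0, 0.6], [0, 0, 0, 0, 0.6], [0, 0, 0, 0, 0.6], [0, 0, 0, 0, 0.6], [0, 0, 0, 0, 0.6]]}}

```text
time_s: 25.15
tcp_pos: [0.5251, 0.1842, 0.0983]
tcp_rot: [0.661, 0.75, 0.001, -0.0]
contact_force: [-1.3, 2.0, 5.9]
finger_gap: 0.0637
```

```bash
python3 - <<'E'
from h import *
im=snapshot('scene'); cv2.imwrite('pics/s11.png',cv2.resize(im[195:265,470:560,::-1],None,fx=8,fy=8,interpolation=cv2.INTER_CUBIC))
E
```

```text
(no output)
```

View pics/s11.png

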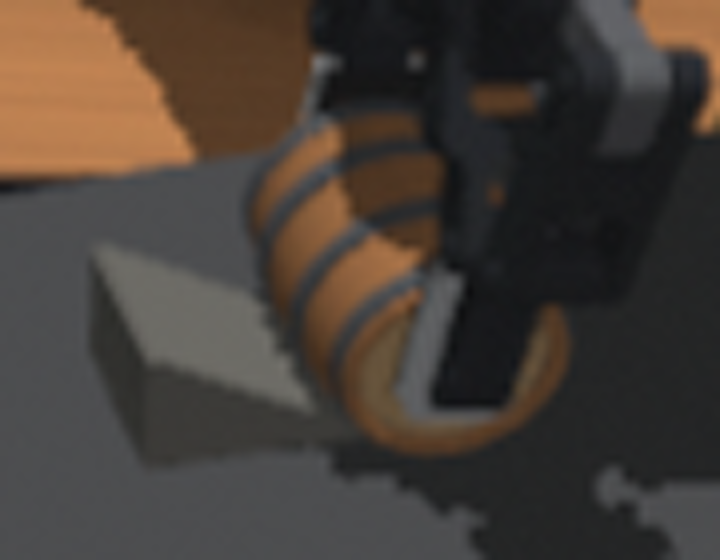

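{"api": "step_arm", "payload": {"motion": [[-0.001, 0, 0.0002, 0, 0.6], [0, 0, 0, 0, 0.6], [0, 0, 0, 0, 0.6], [0, 0, 0, 0, 0.6], [0, 0, 0, 0, 0.6]]}}

```text
time_s: 25.7
tcp_pos: [0.5254, 0.1832, 0.0981]
tcp_rot: [0.661, 0.75, 0.001, -0.0]
contact_force: [-1.0, 1.7, 5.2]
finger_gap: 0.0635
```

{"api": "step_arm", "payload": {"motion": [[-0.001, 0, 0.0002, 0, 0.6], [0, 0, 0, 0, 0.6], [0, 0, 0, 0, 0.6], [0, 0, 0, 0, 0.6], [0, 0, 0, 0, 0.6]]}}

```text
time_s: 26.2
tcp_pos: [0.5257, 0.1823, 0.098]
tcp_rot: [0.661, 0.75, 0.002, -0.0]
contact_force: [-0.9, 2.3, 5.5]
finger_gap: 0.0634
```

```bash
python3 - <<'E'
from h import *
im=snapshot('scene'); cv2.imwrite('pics/s12.png',cv2.resize(im[195:265,470:560,::-1],None,fx=8,fy=8,interpolation=cv2.INTER_CUBIC))
E
```

```text
(no output)
```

View pics/s12.png

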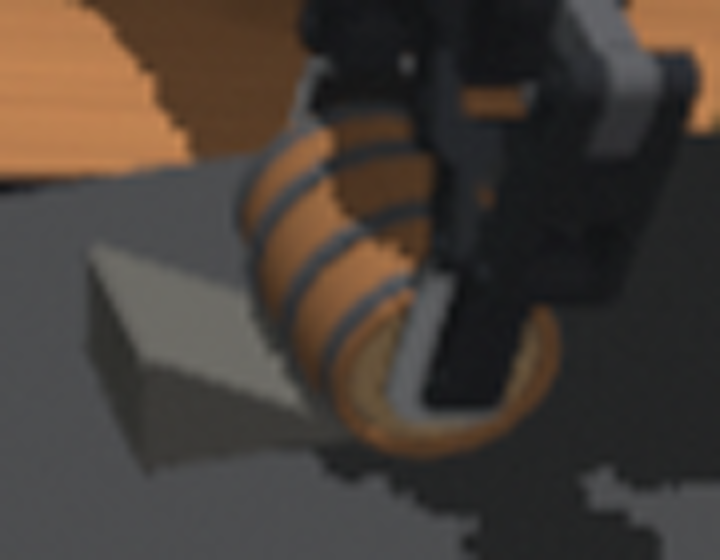

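{"api": "step_arm", "payload": {"motion": [[0, 0, -0.0005, 0, 0.6], [0, 0, 0, 0, 0.6], [0, 0, 0, 0, 0.6], [0, 0, 0, 0, 0.6], [0, 0, 0, 0, 0.6]], "force": 20}}

```text
time_s: 26.75
tcp_pos: [0.5253, 0.1812, 0.0979]
tcp_rot: [0.662, 0.75, 0.0, 0.0]
contact_force: [2.0, 1.3, 1.2]
finger_gap: 0.0634
```

{"api": "step_arm", "payload": {"motion": [[0, 0, 0, 0, 0.76], [0, 0, 0, 0, 0.78], [0, 0, 0, 0, 0.8], [0, 0, 0, 0, 0.85], [0, 0, 0, 0, 0.9]]}}

```text
time_s: 27.25
tcp_pos: [0.5243, 0.181, 0.0976]
tcp_rot: [0.662, 0.75, -0.0, -0.0]
contact_force: [0.2, -0.5, -0.4]
finger_gap: 0.0769
```

{"api": "step_arm", "payload": {"motion": [[0, 0, 0, 0, 1], [0, 0, 0, 0, 1], [0, 0, 0, 0, 1], [0, 0, 0, 0, 1], [0, 0, 0, 0, 1]]}}

```text
time_s: 27.75
tcp_pos: [0.5247, 0.1812, 0.0978]
tcp_rot: [0.662, 0.75, -0.0, 0.0]
contact_force: [0.2, -1.0, -0.2]
finger_gap: 0.0858
```

```bash
python3 - <<'E'
from h import *
im=snapshot('scene'); cv2.imwrite('pics/s13.png',cv2.resize(im[195:265,470:560,::-1],None,fx=8,fy=8,interpolation=cv2.INTER_CUBIC))
im=snapshot('wrist'); cv2.imwrite('pics/w13.png',im[:,:,::-1])
E
```

```text
(no output)
```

View pics/s13.png

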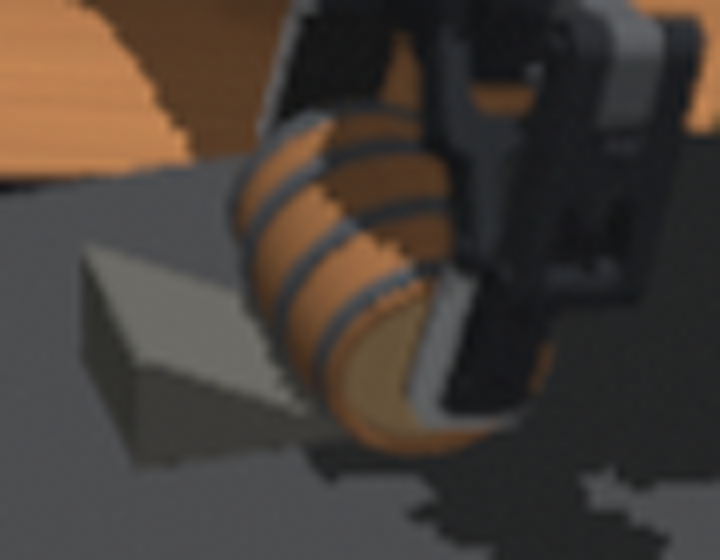

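View pics/w13.png

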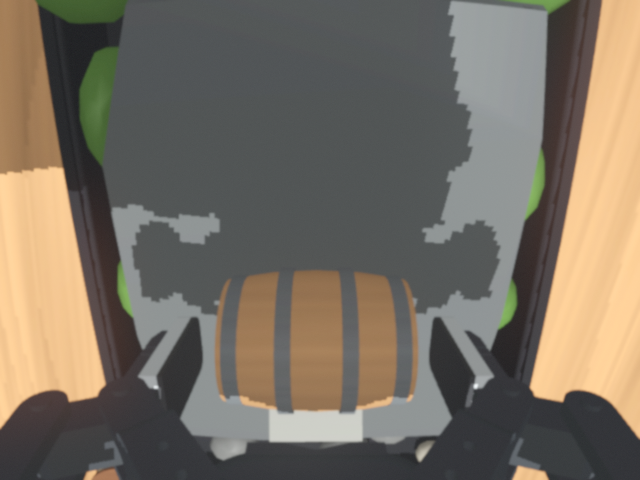

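{"api": "step_arm", "payload": {"motion": [[0, 0, -0.005, 0, 1], [0, 0, -0.015, 0, 1], [0, 0, -0.03, 0, 1], [0, 0, -0.04, 0, 1], [0, 0, -0.04, 0, 1]]}}

```text
time_s: 28.35
tcp_pos: [0.5242, 0.181, 0.2292]
tcp_rot: [0.662, 0.75, -0.0, -0.0]
contact_force: [1.1, 0.2, 0.1]
finger_gap: 0.0849
```

{"api": "step_arm", "payload": {"motion": [[0, 0, 0, 0, 1], [0, 0, 0, 0, 1], [0, 0, 0, 0, 1], [0, 0, 0, 0, 1], [0, 0, 0, 0, 1]]}}

```text
time_s: 28.85
tcp_pos: [0.5239, 0.1809, 0.2265]
tcp_rot: [0.662, 0.75, -0.001, -0.001]
contact_force: [-0.5, -0.4, -0.5]
finger_gap: 0.0854
```

```bash
python3 - <<'E'
from h import *
T=camera_info('wrist')['T'];np.save('T14.npy',T)
w=snapshot('wrist'); cv2.imwrite('pics/w14.png',w[:,:,::-1])
im=snapshot('scene'); cv2.imwrite('pics/s14f.png',im[:,:,::-1]); cv2.imwrite('pics/s14.png',cv2.resize(im[195:265,470:560,::-1],None,fx=8,fy=8,interpolation=cv2.INTER_CUBIC))
E
```

```text
(no output)
```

View pics/w14.png

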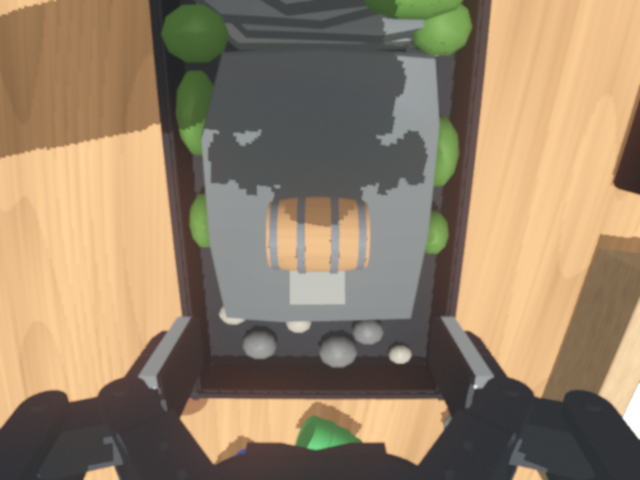

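View pics/s14.png

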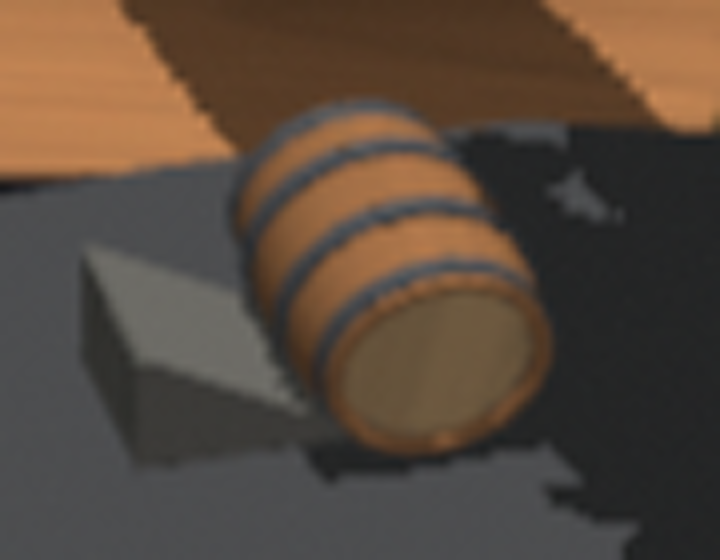

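View pics/s14f.png

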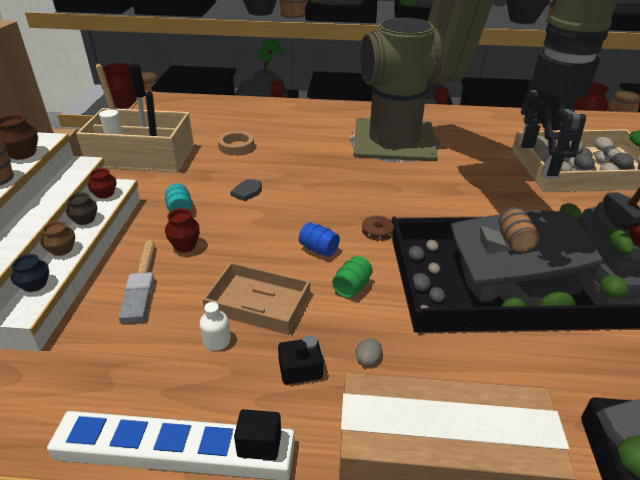

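```bash
python3 - <<'E'
from h import *
from scipy.optimize import least_squares
ci=camera_info('wrist');ci['T']=np.load('T14.npy')
a=.1215;Rs=(Ro.from_euler('z',a)*Ro.from_euler('x',np.radians(10))).as_matrix();o=np.array([.523,.1955,.088])
th=np.linspace(0,2*np.pi,361)
def rows(v):
    c=np.c_[np.full(361,v[0]),v[1]+.026*np.cos(th),.026+.026*np.sin(th)]@Rs.T+o
    q=proj('wrist',c,ci);return np.array([q[:,1].min(),q[:,1].max(),q[:,0].mean()])
r=least_squares(lambda v:rows(v)-[198,272,318],[0,0],diff_step=1e-3);print('barrel in slab',r.x,r.fun)
P=np.array([(-.02,-.023,.03),(.02,-.023,.03)])
f=lambda v:(proj('wrist',(P+[v[0],v[1],0])@Rs.T+o,ci)-[(290,304),(344.5,304)]).ravel()
w=least_squares(f,[0,-.04]);print('wedge',w.x,w.fun,'rel',r.x-w.x)
E
```

```text
barrel in slab [-0.00041042 -0.00855277] [-1.83175416e+00  2.03482679e+00 -1.37119387e-03]
wedge [-0.00064782 -0.03984508] [-0.24962519 -0.11260124  0.24976837  0.13347676] rel [0.0002374  0.03129231]
```

```bash
python3 -c "
from rig import *
print(get_state()['time_s']); print(job_done())"
```

```text
28.95
the job is handed in; nothing more can be done
None
```

The slate wedge lies flat on the slab with its thin edge uphill. The wooden barrel lies on its side across the slope, just uphill of the wedge and resting against it. I handed the job in at about 29 s of the 62 s allowed; it reports no verdict.

I let go of the wedge and backed the gripper off before fetching the barrel from the tray. The barrel was lowered until it touched the slab. I then eased it downhill until it met the wedge, and opened the fingers with it resting there. Easing it down pushed the wedge about 1–2 mm downhill, judged from the scene view.

| Last check (images) | Measured | Allowed |
|---|---|---|
| Barrel in slab frame, across / along | −0.4 mm / −8.6 mm | ±35 mm / ±40 mm |
| Wedge in slab frame, across / along | −0.6 mm / −40 mm | ±40 mm / −85 to 20 mm |
| Barrel from the wedge, along its y | 31 mm | 27 to 41 mm |

- **Still and clear:** after the fingers opened, the barrel and wedge looked the same in the next scene picture about 1 s later. The open gripper is clear above them.
- **Bystanders:** in the last scene picture the other things on the counter look unmoved. I did not measure them.
- **Disagreement:** 31 mm is 3 mm short of the ideal 34 mm at rest. The barrel fit was off by about 2 pixels at each edge, so I take this as measuring error. The wedge figure is a second, rougher fit and does not show the 1–2 mm shift.

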